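# Sort the turner's handful into tray, dish and blank rack

### The arm

A 6-joint arm with a two-finger parallel gripper is mounted at the origin on the work surface. World frame = base frame: x ahead of the robot, y to its left, z up, the work surface at z = 0. Lengths are in mm, angles in rad, forces in N, time in s.
With the tool pointing down it reaches from about 300 to 875 mm from the base axis. Payload 6.4 kg.
Tool frame: the origin (TCP) lies on the front face of the gripper's body, between the roots of the fingers; the fingertips stand 64 mm ahead of it and the grasp point (between the pads) lies 45 mm ahead of it (nose_length is the distance from the TCP to the fingertips, in mm); z points along the fingers, y is the line along which they close (so a half turn about z gives the same grasp; the last joint's range is limited). The gripper opens to 88 mm and grips with 3 to 60 N. Pads are 18 mm wide; open, the fingers measure 123 mm over their backs; the gripper's body (75 mm by 187 mm) begins 45 mm behind the grasp point.
Start: joints at [-1.351, 0.181, 1.607, -0, 1.354, -0.206], TCP at [237.521, -523.666, 302.714] pointing down, gripper open.
Joint ranges: [-2.99, 2.99], [-0.89, 2.07], [0.3, 2.58], [-1.14, 4.28], [0, 2.63], [-3.12, 3.12]. Speed limits (rad/s): [2.57, 2.57, 3.01, 3.14, 3.14, 3.14].

### API

Orientations are given as [roll, pitch, yaw] about the fixed x, y, z axes, in that order (R = Rz(yaw) Ry(pitch) Rx(roll)).
In Python, from station import get_state, camera, finish_job, masks_of, spot_point, nose_length gives the robot as it stands. The module is installed in compiled form; this text tells all that it offers.
- The arm moves only by the tool move_arm, never from a script. Its argument "motion" is a list of rows, each an object of numbers: "tx", "ty", "tz": the shift along the tool's x, y, z in cm; "wx", "wy", "wz": the turn, a rotation vector about the tool's x, y, z in rad; "gripper": the opening, from 0 (shut) to 1 (fully open). In form: [{"tx": .., "ty": .., "tz": .., "wx": .., "wy": .., "wz": .., "gripper": ..}, ...]. A call has 1 to 12 rows; each row shifts and turns the commanded pose from where the row before left it, along the tool's axes as they then stand; what a row does not reach is not made up. A row lasts 1/10 s, in which the tool goes at most 50 mm and 8.59 degrees, less where a joint would pass 70% of its speed; a pose out of reach is approached as far as the arm can. A call is refused whole if a number of a shift passes 5 or a number of a turn 0.15, either way. A call with a gripper value outside its range is refused whole. The fingers move at their own pace and stop on an object; "newtons" is the grip in N (left out, the last holds). Time passes only in rows, so rows that do not move let the fingers close. It gives the time, the measured TCP pose, the force, the opening and the grip force at its end, in the units of the state.
- get_state(): the state, without advancing time (a new reading comes with each control period).
- camera(name): name is "side" or "top"; returns a dict with "img" (400x640x3 uint8, red, green, blue), "vfov" (degrees; the focal length in pixels is half the picture's height over the tangent of half this angle, whatever the lens; pixels are square), "cx", "cy" (the principal point, pixels), "distortion" ([k1, k2, p1, p2, k3] as OpenCV has them; the pictures are not rectified), "R" (3x3) and "t" (3): a world point X has camera coordinates R X + t. Camera axes: x right, y down, z forward; pixel columns grow to the right and rows downward; lengths in mm; the calibration is good to about 2 mm. A picture is of the moment at which its call begins. There is no depth.
- finish_job(): hands the job in; it is judged then, once.
Trained networks look in a picture, given as the dict that the camera call returned (one of the last four; its "shot" number tells which), for a name from the list of things; names that differ only in an ending like _2 or _b are one class to them, and where a whole thing is asked for, a point or a joint stands for the part that bears it (a point fixed in the world has none). Each returns a list of dicts, best first, with "p" (0 to 1); they miss things now and then, are a little off and sometimes report something else, mostly with a low value. They report only what shows in the picture. A call takes as long as a camera call.
- masks_of(picture, thing): "mask" (400x640 bool, what is visible of it) and "rect" ([left, top, right, bottom] in pixels, round what is visible of it).
- spot_point(picture, thing): "position" ([row, column] in pixels: a listed point, or the origin of a listed thing).
The state is a dict: "t": time; "qpos": joint angles; "dq": joint speeds; "joint_torque": joint torques, N m; "tcp_pos": TCP position; "tcp_rot": TCP orientation; "force": force on the tool from outside, world axes, zero at the start; "torque": the same for the moment, N m; "grip_width": finger opening in mm; "grip_force": force on a finger pad.
Only numpy, scipy, OpenCV 4.12 (cv2) and the standard library are available. Lean on these libraries where they do the work, as an engineer would, in place of code of your own. Each camera call takes 0.05 s, during which the arm holds its last target. There are 200 camera calls.

### The job

Clear the handful of pieces off the woodturner's bench: stand both turned wooden knobs on their feet in the rectangular wooden tray, and stand the steel drill chuck in the round steel dish. Stand the two sawn blanks upright in the rack, the tall one at the fixed end wall and the short one between it and the sliding stop, both square to the wall and centred across the rack's width. Then push the stop up so that both blanks are held snug, and leave everything standing.

Things in the scene. Friction and masses are not known exactly. Their poses are not given: they have to be found in the camera images.
- blank_tall: The tall blank: mid-brown sawn wooden turning blank, a rectangular slab with a white sealed top end, standing upright on the bench: 50 mm wide (its x), 28 mm thick (its y), 80 mm tall. Origin: centre of its underside, z up.
- blank_short: The short blank: mid-brown sawn wooden turning blank, a rectangular slab with a white sealed top end, standing upright on the bench: 50 mm wide (its x), 20 mm thick (its y), 50 mm tall. Origin: centre of its underside, z up.
- knob_a: A pale turned wooden drawer knob, mushroom shaped, 47 mm tall, standing on its round foot (36 mm diameter, lowest 6 mm), with a narrow 22 mm neck and a 40 mm diameter head whose side is straight and vertical from 29 to 41 mm height (grip there). One of two identical knobs. Origin: centre of the underside of the foot, z up.
- knob_b: A pale turned wooden drawer knob, mushroom shaped, 47 mm tall, standing on its round foot (36 mm diameter, lowest 6 mm), with a narrow 22 mm neck and a 40 mm diameter head whose side is straight and vertical from 29 to 41 mm height (grip there). One of two identical knobs. Origin: centre of the underside of the foot, z up.
- chuck: steel three-jaw drill chuck, a stubby cylinder with a conical nose and three small jaws, standing nose up, 64 mm tall; foot 38 mm diameter up to 12 mm, gripping sleeve 44 mm diameter from 14 to 40 mm height; about 0.3 kg. Origin: centre of its underside, z up.
- tray: fixed shallow rectangular tray of pale wood, open on top, outside 120 mm (its x) by 170 mm (its y), rim 22 mm high, walls and floor 5 mm thick. Room for both knobs side by side along y. Origin: centre of its underside on the bench.
- dish: fixed round shallow steel dish, open on top, 104 mm diameter at the bottom widening to 120 mm at the rim 18 mm high, wall 3 mm, floor 4 mm thick. Origin: centre of its underside on the bench.
- rack: fixed rack: dark wooden base 70 mm (x) by 145 mm (y, -75 to +70), top 15 mm above the bench; dark wooden end wall at its -y end (inner face y = -60 mm, outer -73, top 65 mm above the bench); no side walls; aluminium sliding stop towards +y. Blanks stand on the base, thickness along the rack's y, width along its x. Origin: centre of the rack on the bench, z up.
- rack_stop (a joint): travel of the stop, m: 0 = open, inner face at rack y = +55 mm; grows towards the wall; gap to the wall = 115 mm minus travel; starts at 0 to 20 mm, limit 100 mm. About 2 N friction, stays where left. Both blanks snug = 0.067. An aluminium plate 66 mm wide (x), 12 mm thick (y), top 65 mm above the bench; push its outer face with closed fingers.
- stop_face (a point): centre of the inner face of the sliding stop, the one towards the end wall, 40 mm above the bench; its axes are the rack's axes (+y away from the wall). The outer face lies 12 mm further along +y.

How it is judged:
By the outcome, as a careful person would: the job done as asked, in the order asked, and still so for the second after the job is handed in, with the robot touching nothing.
It also fails if it takes over 144 s, if anything falls off the work surface, if the arm or the gripper's body presses on something with over 40 N, if the wrist force passes 120 N, or if a joint passes its speed limit or range.

## Working session

There is one attempt and no reset: what is moved stays moved. The work goes in short steps, Python scripts to look and compute and a tool call to move; the robot and the scene stay as the last step left them, time stands still between calls to the robot, and variables do not carry over. Pictures are saved under pics/ and viewed, at most 14 in all, crops included, and the job is handed in when it is done.

Besides the shell and the picture viewer there is one more tool, called after "Call:" as name(argument=value, ...) on one line, values as JSON. move_arm: Moves the arm, as the interface text tells. Its arguments: {"type":"object","properties":{"motion":{"type":"array"},"newtons":{"type":"number"}},"required":["motion"]}

```bash
mkdir -p pics; cat > h.py <<'E'
import numpy as np, cv2
from station import *
def K(c):
    f=200/np.tan(np.radians(c["vfov"])/2)
    return np.array([[f,0,c["cx"]],[0,f,c["cy"]],[0,0,1.]])
def ray(c,rc):
    p=cv2.undistortPoints(np.array([[[rc[1],rc[0]]]],float),K(c),np.array(c["distortion"],float))[0,0]
    R=np.array(c["R"]);t=np.array(c["t"])
    return -R.T@t, R.T@np.array([p[0],p[1],1.])
def onz(c,rc,z):
    o,d=ray(c,rc); return o+d*(z-o[2])/d[2]
def tri(c1,p1,c2,p2):
    o1,d1=ray(c1,p1);o2,d2=ray(c2,p2)
    s=np.linalg.lstsq(np.c_[d1,-d2],o2-o1,rcond=None)[0]
    a=o1+d1*s[0];b=o2+d2*s[1]
    return (a+b)/2,np.linalg.norm(a-b)
def proj(c,X):
    r=cv2.Rodrigues(np.array(c["R"]))[0]
    return cv2.projectPoints(np.array(X,float).reshape(-1,1,3),r,np.array(c["t"],float),K(c),np.array(c["distortion"],float))[0][:,0]
def save(c,n): cv2.imwrite(f"pics/{n}.png",c["img"][:,:,::-1])
E
python3 - <<'E'
from h import *
np.set_printoptions(precision=1,suppress=True)
print(get_state())
cs={n:camera(n) for n in("side","top")}
for n,c in cs.items():
    save(c,n+"0"); print(n,"campos",-np.array(c["R"]).T@c["t"],c["vfov"])
    for th in["blank_tall","blank_short","knob_a","chuck","tray","dish","rack","rack_stop","stop_face"]:
        z={"stop_face":40}.get(th,0)
        print(n,th,[(np.array(s["position"]),round(s["p"],2),onz(c,s["position"],z)) for s in spot_point(c,th)[:3]],[(m["rect"],round(m["p"],2)) for m in masks_of(c,th)[:3]] )
E
```

```text
{'t': 0.0, 'qpos': array([-1.4,  0.2,  1.6, -0. ,  1.4, -0.2]), 'dq': array([-0.,  0., -0.,  0., -0.,  0.]), 'joint_torque': array([ -0. , -43.4, -34.2,   0.1,   0. ,  -0. ]), 'tcp_pos': array([ 237.4, -523.2,  301.8]), 'tcp_rot': array([-3.1, -0. ,  0.4]), 'force': array([-1.1,  0.2, -0.4]), 'torque': array([0. , 0.1, 0. ]), 'grip_force': 0.0, 'grip_width': 88.1031285439287}
side campos [ 396.9 -569.6  605.8] 56.280856078416456
side blank_tall [(array([185.6, 254.9]), 0.63, array([442.6, 159.2,   0. ]))] [([243.0, 155.8, 262.7, 190.2], 0.98)]
side blank_short [(array([292.8, 285.6]), 0.69, array([ 452.7, -167.4,    0. ]))] [([269.6, 268.5, 301.4, 299.6], 0.8)]
side knob_a [(array([205.2, 264.3]), 0.89, array([453.6,  82.3,   0. ])), (array([259.9, 284.8]), 0.59, array([467.2, -90. ,   0. ]))] [([276.1, 238.9, 294.6, 265.9], 0.68), ([253.6, 186.4, 274.2, 206.2], 0.55)]
side chuck [(array([229.7, 264.3]), 0.6, array([440.6,   4. ,   0. ]))] [([251.5, 205.4, 277.1, 238.9], 0.65)]
side tray [(array([367. , 331.5]), 0.58, array([ 495.3, -325. ,    0. ]))] [([284.1, 307.7, 382.8, 400.0], 0.78), ([242.7, 133.3, 282.0, 153.9], 0.65)]
side dish [(array([146.7, 260.9]), 0.7, array([483.9, 325.7,   0. ]))] [([239.3, 131.7, 283.1, 156.6], 0.78)]
side rack [] [([322.3, 176.0, 375.1, 239.1], 0.92), ([324.7, 173.3, 353.4, 198.7], 0.65)]Traceback (most recent call last):
  File "<stdin>", line 9, in <module>
ValueError: it knows: blank_short, blank_tall, chuck, dish, knob, rack, stop_face, tray
```

```bash
cat > look.py <<'E'
from h import *
np.set_printoptions(precision=1,suppress=True)
def look(names,things,tag=None):
    cs={n:camera(n) for n in names}
    for n,c in cs.items():
        if tag: save(c,n+tag)
        for th in things:
            z=40 if th=="stop_face" else 0
            print(n,th,[(np.array(s["position"]),round(s["p"],2),onz(c,s["position"],z)[:2]) for s in spot_point(c,th)[:3]],[(m["rect"],round(m["p"],2)) for m in masks_of(c,th)[:3]] if th!="stop_face" else "")
    return cs
E
python3 - <<'E'
from look import *
cs=look(["top"],["blank_tall","blank_short","knob","chuck","tray","dish","rack","stop_face"],"1")
c=cs["top"];print(-np.array(c["R"]).T@c["t"],c["vfov"],c["R"])
cs=look(["side"],["rack","stop_face"])
print(get_state()["tcp_rot"])
E
```

```text
top blank_tall [(array([237.6, 261.8]), 0.77, array([447.3, 170.2])), (array([239.4, 345.5]), 0.22, array([445.1, -14.9]))] [([248.4, 223.3, 277.1, 254.0], 0.83), ([312.9, 134.9, 322.4, 169.7], 0.18)]
top blank_short [(array([230.2, 415.1]), 0.55, array([ 466.3, -169.2])), (array([155.6, 318.6]), 0.2, array([634.6,  46.6]))] [([410.9, 217.8, 426.0, 248.5], 0.78)]
top knob [(array([233.9, 302.5]), 0.85, array([456.5,  80.1])), (array([229.1, 378.9]), 0.8, array([468.4, -88.7])), (array([238.5, 263.4]), 0.37, array([445.3, 166.6]))] [([292.8, 224.6, 313.1, 242.2], 0.73), ([370.8, 216.6, 386.2, 234.8], 0.57)]
top chuck [(array([240.9, 343.6]), 0.58, array([441.8, -10.7]))] [([331.6, 227.2, 352.0, 247.8], 0.82)]
top tray [(array([218.5, 483.7]), 0.78, array([ 493. , -325.5])), (array([234. , 415.6]), 0.4, array([ 457.9, -170.1]))] [([446.6, 190.6, 526.9, 243.8], 0.89)]
top dish [(array([218.5, 194. ]), 0.58, array([488.2, 325.6]))] [([161.2, 191.1, 220.1, 244.0], 0.93)]
top rack [(array([156.5, 335.5]), 0.78, array([632.7,   8.2]))] [([304.4, 135.1, 370.7, 175.3], 0.67)]
top stop_face [(array([152.5, 318.1]), 0.7, array([631.4,  46.6])), (array([228.1, 377.3]), 0.6, array([466.3, -81.6])), (array([232.6, 416. ]), 0.22, array([ 457.1, -164.4]))] 
[ 351.7   15.  1117.3] 43.022651789897154 [[ 0.  -1.  -0. ]
 [-1.  -0.  -0.2]
 [ 0.2  0.  -1. ]]
side rack [(array([213.7, 344.3]), 0.75, array([627.6,   7. ])), (array([188. , 339.4]), 0.28, array([644.7,  97. ]))] [([321.9, 175.2, 376.2, 237.1], 0.7)]
side stop_face [(array([187.9, 340.6]), 0.61, array([631.2,  52.6])), (array([258.4, 284.7]), 0.49, array([ 463.2, -118.1]))] 
[3.1 0.  0.4]
```

View pics/side0.png

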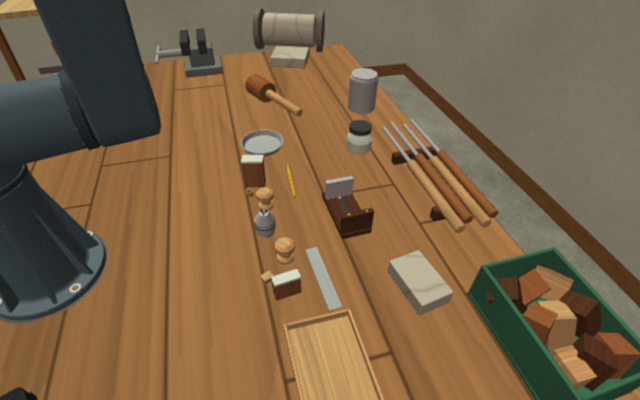

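View pics/top1.png

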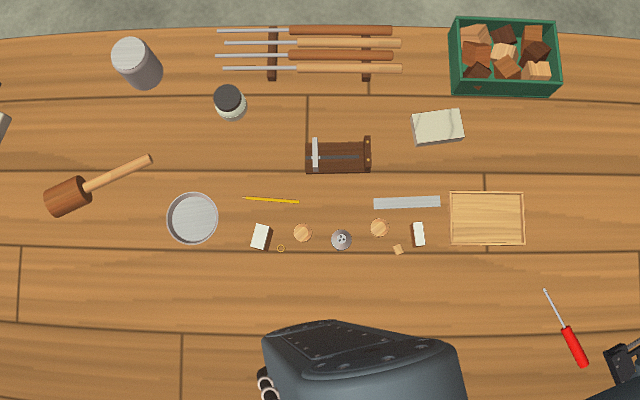

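Side view: the tray is at about (330,360), the rack at (345,205), the dish at (262,145), and the pieces run in a row from (253,170) to (286,285). Top view: the rack is at (338,155) with its stop on the left at (315,155), the blanks' white tops are at (261,237) and (419,234), and the knobs are at (303,232) and (379,228).

```bash
cat > fit.py <<'E'
from look import *
from scipy.optimize import minimize
def box(x0,x1,y0,y1,z0,z1): return np.array([[x,y,z] for x in(x0,x1) for y in(y0,y1) for z in(z0,z1)],float)
def cyl(prof):
    a=np.linspace(0,2*np.pi,24,endpoint=False)
    return np.concatenate([np.c_[r*np.cos(a),r*np.sin(a),0*a+z] for r,z in prof])
M={"blank_tall":[box(-25,25,-14,14,0,80)],"blank_short":[box(-25,25,-10,10,0,50)],
"knob":[cyl([(18,0),(18,6),(11,10)]),cyl([(11,6),(11,29)]),cyl([(11,24),(20,29),(20,41),(14,47)])],
"chuck":[cyl([(19,0),(19,12),(22,14),(22,40),(8,60),(6,64)])],
"tray":[box(-60,60,-85,85,0,22)],"dish":[cyl([(52,0),(60,18)])]}
def rackm(s): return [box(-35,35,-75,70,0,15),box(-35,35,-73,-60,15,65),box(-33,33,55-s,67-s,15,65)]
S=4
def render(c,parts,p,rect):
    x0,y0,x1,y1=rect; im=np.zeros(((y1-y0)*S,(x1-x0)*S),np.uint8)
    cy,sy=np.cos(p[2]),np.sin(p[2]); R=np.array([[cy,-sy,0],[sy,cy,0],[0,0,1]])
    for q in parts:
        u=(proj(c,q@R.T+[p[0],p[1],0])+0.5-[x0,y0])*S
        cv2.fillConvexPoly(im,cv2.convexHull(np.round(u*16).astype(np.int32)),255,shift=4)
    return im>0
def fit(cs,masks,parts,p0,rot=True,stop=False):
    T=[]
    for c,m in zip(cs,masks):
        ys,xs=np.where(m);r=(max(xs.min()-12,0),max(ys.min()-12,0),min(xs.max()+13,640),min(ys.max()+13,400))
        sub=m[r[1]:r[3],r[0]:r[2]].astype(np.float32)
        big=cv2.resize(sub,None,fx=S,fy=S,interpolation=cv2.INTER_LINEAR)>.5
        T.append((c,r,big))
    def cost(v,each=False):
        p=[v[0],v[1],v[2]/100 if rot else 0]; q=rackm(v[3]) if stop else parts
        e=[]
        for c,r,b in T:
            a=render(c,q,p,r); e.append(1-(a&b).sum()/max((a|b).sum(),1))
        return e if each else sum(e)
    n=4 if stop else 3 if rot else 2
    v0=np.array(list(p0)+[0]*4)[:n]; sim=[v0]+[v0+np.eye(n)[i]*8 for i in range(n)]
    o=minimize(cost,v0,method="Nelder-Mead",options=dict(initial_simplex=np.array(sim),xatol=.05,fatol=1e-4))
    return o.x,1-np.array(cost(o.x,True))
E
python3 - <<'E'
from fit import *
t,s=camera("top"),camera("side")
def near(c,th,X,z):
    u=proj(c,[X[0],X[1],z])[0]
    ms=[m for m in masks_of(c,th) if m["p"]>.3]
    ms=[m for m in ms if np.hypot((m["rect"][0]+m["rect"][2])/2-u[0],(m["rect"][1]+m["rect"][3])/2-u[1])<20]
    return ms[0]["mask"] if ms else None
for th,X,z,rot in [("blank_tall",(445,165,0),40,1),("blank_short",(460,-168,0),25,1),("knob",(455,81,0),23,0),("knob",(468,-89,0),23,0),("chuck",(441,-5,0),30,0),("tray",(494,-325,0),10,1),("dish",(486,326,0),9,0),("rack",(631,7,0),30,1)]:
    mt,ms=near(t,th,X,z),near(s,th,X,z)
    for lab,cs,mm in(("both",[t,s],[mt,ms]),("top",[t],[mt]),("side",[s],[ms])):
        if any(m is None for m in mm): print(th,lab,"missing");continue
        x,i=fit(cs,mm,M.get(th),X,bool(rot),th=="rack"); print(th,lab,x,i)
# white tops
for th,X,z in(("blank_tall",(445,165),80),("blank_short",(460,-168),50)):
    out=[]
    for c in(t,s):
        u=proj(c,[X[0],X[1],z])[0].astype(int); g=c["img"].astype(int)
        w=(g.min(2)>140)&(g.max(2)-g.min(2)<60); w[:u[1]-22]=0;w[u[1]+22:]=0;w[:,:u[0]-25]=0;w[:,u[0]+25:]=0
        n,l,st,ce=cv2.connectedComponentsWithStats(w.astype(np.uint8)); k=1+st[1:,4].argmax()
        ys,xs=np.where(l==k); out.append((c,ce[k][::-1]))
        P=np.array([onz(c,(a,b),z)[:2] for a,b in zip(ys,xs)],np.float32)
        print(th,st[k],cv2.minAreaRect(P))
    print("tri top",tri(*out[0],*out[1]))
crop=np.hstack([cv2.resize(t["img"][125:185,295:380],None,fx=4.5,fy=4.5,interpolation=2),cv2.resize(s["img"][170:242,310:385],None,fx=4.5,fy=3.75,interpolation=2)])
cv2.imwrite("pics/rack.png",crop[:,:,::-1])
E
```

```text
blank_tall both [444.1 166.  -18.1] [0.9 0.9]
blank_tall top [444.7 165.7 -19. ] [0.9]
blank_tall side [443.4 168.3   0.4] [0.9]
blank_short both [ 455.1 -167.7   11.6] [0.9 0.9]
blank_short top [ 455.  -168.2   11.1] [0.9]
blank_short side [ 455.2 -165.9   13. ] [0.9]
knob both [457.4  79.3] [0.9 0.8]
knob top [457.8  78.7] [0.9]
knob side [456.3  82.7] [0.9]
knob both [468.6 -84.7] [0.9 0.9]
knob top [468.6 -85.4] [0.9]
knob side [469.  -82.2] [1.]
chuck both [441.9  -3.9] [0.9 0.9]
chuck top [442.3  -4.2] [1.]
chuck side [441.7  -1.3] [0.9]
tray both [ 492.8 -327.5   -0.4] [1. 1.]
tray top [ 492.9 -327.3   -0. ] [1.]
tray side [ 492.5 -327.9   -1. ] [1.]
dish both [488.  327.5] [1.  0.9]
dish top [488.4 326. ] [1.]
dish side [488.2 332.5] [0.9]
rack both [628.9   7.8   1.3  13.9] [0.9 0.9]
rack top [628.7   7.7   0.6  13.1] [1.]
rack side [628.5  11.7   3.2  18.2] [1.]
blank_tall [250 223  19  27 328] ((443.9026184082031, 164.8891143798828), (27.9364070892334, 49.53874588012695), 76.33892822265625)
blank_tall [245 136  32  17 455] ((474.1358947753906, 220.36895751953125), (71.08234405517578, 78.5223159790039), 75.4217300415039)
tri top (array([454.7, 158.8, 119.5]), np.float64(28.699607962403206))
blank_short [413 222  12  24 227] ((454.54974365234375, -168.16680908203125), (50.129966735839844, 20.30806541442871), 7.1025261878967285)
blank_short [271 269  29  16 251] ((455.1529235839844, -166.86825561523438), (50.090545654296875, 19.735668182373047), 6.623267650604248)
tri top (array([ 454.4, -167.9,   51.2]), np.float64(0.0359689490726702))
```

View pics/rack.png

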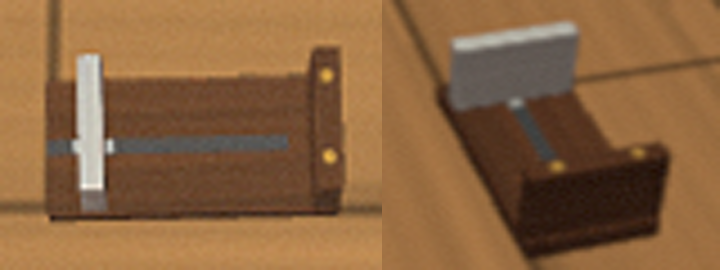

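Crop: the stop plate is at about (90,130) and the end wall with its two screws is at (327,115), so the wall faces -y and the rack's yaw is about +0.01. The measured heights and sizes agree with the text (short blank top measured at 51 mm against 50). Starting to move.

Call:
move_arm(motion=[{"wz":-0.143},{"wz":-0.143},{"wz":-0.143},{"wz":-0.143},{"wz":-0.143},{"wz":-0.143},{"wz":-0.143},{"wz":-0.143},{"tx":4.2,"ty":2.2},{"tx":4.2,"ty":2.2},{"tx":4.2,"ty":2.2},{"tx":4.2,"ty":2.2,"gripper":0.75}], newtons=20)

```text
invalid input at $.motion[0]: expected keys tx, ty, tz, wx, wy, wz, gripper
```

```bash
cat > go.py <<'E'
import sys
from h import *
from scipy.spatial.transform import Rotation as Ro
s=get_state(); R=Ro.from_euler("xyz",s["tcp_rot"])
x,y,z,yaw=map(float,sys.argv[1:5])
Rt=Ro.from_euler("xyz",[np.pi,0,yaw])
print("turn",(R.inv()*Rt).as_rotvec().round(3),"shift cm after turn",(Rt.inv().apply(np.array([x,y,z])-s["tcp_pos"])/10).round(2),"t",s["t"],"q",s["qpos"].round(2),"tilt",(R.as_matrix()[:,2]).round(4))
E
python3 go.py 468.5 -85 180 1.5708
```

```text
turn [-0.    -0.    -1.145] shift cm after turn [43.87 23.1  12.27] t 2.7 q [-1.35  0.18  1.61  0.    1.35 -0.21] tilt [ 0.  0. -1.]
```

Call:
move_arm(motion=[{"tx":0,"ty":0,"tz":0,"wx":0,"wy":0,"wz":-0.143,"gripper":1},{"tx":0,"ty":0,"tz":0,"wx":0,"wy":0,"wz":-0.143,"gripper":1},{"tx":0,"ty":0,"tz":0,"wx":0,"wy":0,"wz":-0.143,"gripper":1},{"tx":0,"ty":0,"tz":0,"wx":0,"wy":0,"wz":-0.143,"gripper":1},{"tx":0,"ty":0,"tz":0,"wx":0,"wy":0,"wz":-0.143,"gripper":1},{"tx":0,"ty":0,"tz":0,"wx":0,"wy":0,"wz":-0.143,"gripper":0.75},{"tx":0,"ty":0,"tz":0,"wx":0,"wy":0,"wz":-0.143,"gripper":0.75},{"tx":0,"ty":0,"tz":0,"wx":0,"wy":0,"wz":-0.144,"gripper":0.75},{"tx":4.2,"ty":2.2,"tz":0,"wx":0,"wy":0,"wz":0,"gripper":0.75},{"tx":4.2,"ty":2.2,"tz":0,"wx":0,"wy":0,"wz":0,"gripper":0.75},{"tx":4.2,"ty":2.2,"tz":0,"wx":0,"wy":0,"wz":0,"gripper":0.75},{"tx":4.2,"ty":2.2,"tz":0,"wx":0,"wy":0,"wz":0,"gripper":0.75}], newtons=20)

```text
t: 3.9
tcp_pos: [325.9, -354.1, 302.7]
tcp_rot: [3.141, 0.0, 1.57]
force: [0.7, 0.5, 0.7]
grip_width: 65.9
grip_force: 0.0
```

```bash
python3 go.py 468.5 -85 180 1.5708
```

```text
turn [ 0.     0.    -0.001] shift cm after turn [26.91 14.26 12.27] t 3.9 q [-1.07 -0.03  1.84  0.    1.34 -1.07] tilt [ 3.e-04 -1.e-04 -1.e+00]
```

Call:
move_arm(motion=[{"tx":3.36,"ty":1.78,"tz":1.5,"wx":0,"wy":0,"wz":0,"gripper":0.75},{"tx":3.36,"ty":1.78,"tz":1.5,"wx":0,"wy":0,"wz":0,"gripper":0.75},{"tx":3.36,"ty":1.78,"tz":1.5,"wx":0,"wy":0,"wz":0,"gripper":0.75},{"tx":3.36,"ty":1.78,"tz":1.5,"wx":0,"wy":0,"wz":0,"gripper":0.75},{"tx":3.36,"ty":1.78,"tz":1.5,"wx":0,"wy":0,"wz":0,"gripper":0.75},{"tx":3.36,"ty":1.78,"tz":1.5,"wx":0,"wy":0,"wz":0,"gripper":0.75},{"tx":3.36,"ty":1.78,"tz":1.5,"wx":0,"wy":0,"wz":0,"gripper":0.75},{"tx":3.36,"ty":1.78,"tz":1.5,"wx":0,"wy":0,"wz":0,"gripper":0.75},{"tx":0,"ty":0,"tz":0,"wx":0,"wy":0,"wz":0,"gripper":0.75}])

```text
t: 4.8
tcp_pos: [467.9, -83.0, 180.9]
tcp_rot: [-3.139, -0.002, 1.575]
force: [-0.5, -0.2, 0.6]
grip_width: 66.0
grip_force: 0.0
```

```bash
python3 go.py 468.5 -85 80 1.5708; python3 - <<'E'
from h import *
c=camera("side"); x=c["img"][150:320,180:400]; cv2.imwrite("pics/s2.png",cv2.resize(x,None,fx=3.5,fy=3.5,interpolation=2)[:,:,::-1])
E
```

```text
turn [-0.003 -0.002  0.004] shift cm after turn [-0.2   0.06 10.09] t 4.8 q [-0.43  0.11  1.95  0.    1.08 -0.43] tilt [-0.0026  0.0023 -1.    ]
```

View pics/s2.png

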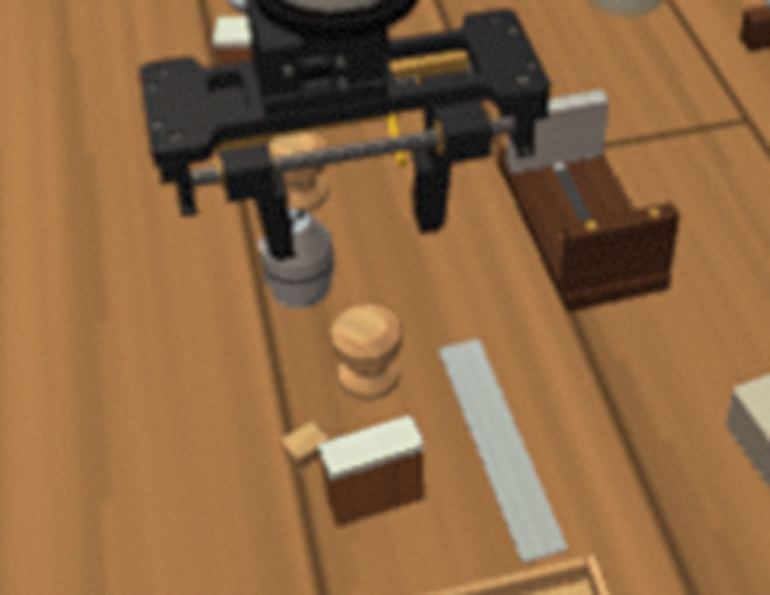

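The picture shows the open gripper (fingers at about (280,225) and (430,200)) above knob_b at (365,345), with clear bench on both sides of the knob. Descending to grip.

Call:
move_arm(motion=[{"tx":-0.1,"ty":0,"tz":3,"wx":0,"wy":0,"wz":0,"gripper":0.75},{"tx":-0.1,"ty":0,"tz":3,"wx":0,"wy":0,"wz":0,"gripper":0.75},{"tx":0,"ty":0,"tz":2.5,"wx":0,"wy":0,"wz":0,"gripper":0.75},{"tx":0,"ty":0,"tz":1.5,"wx":0,"wy":0,"wz":0,"gripper":0.75},{"tx":0,"ty":0,"tz":0,"wx":0,"wy":0,"wz":0,"gripper":0.75},{"tx":0,"ty":0,"tz":0,"wx":0,"wy":0,"wz":0,"gripper":0},{"tx":0,"ty":0,"tz":0,"wx":0,"wy":0,"wz":0,"gripper":0},{"tx":0,"ty":0,"tz":0,"wx":0,"wy":0,"wz":0,"gripper":0},{"tx":0,"ty":0,"tz":0,"wx":0,"wy":0,"wz":0,"gripper":0},{"tx":0,"ty":0,"tz":0,"wx":0,"wy":0,"wz":0,"gripper":0}], newtons=20)

```text
t: 5.85
tcp_pos: [468.6, -89.3, 83.7]
tcp_rot: [3.14, 0.001, 1.571]
force: [-1.2, -0.8, 7.4]
grip_width: 38.2
grip_force: 20.0
```

```bash
python3 go.py 493 -365 180 1.5708
```

```text
turn [0.002 0.001 0.   ] shift cm after turn [-27.57   2.44  -9.63] t 5.85 q [-0.44  0.3   1.99 -0.    0.86 -0.44] tilt [ 0.0017 -0.001  -1.    ]
```

```bash
python3 - <<'E'
from h import *
c=camera("side"); 
s=get_state(); print(s["tcp_pos"],s["grip_width"],s["grip_force"],s["force"])
d=camera("top");s=get_state(); print(s["tcp_pos"],s["grip_width"],s["grip_force"],s["force"])
x=cv2.resize(c["img"][190:320,220:350],None,fx=3,fy=3,interpolation=2);y=cv2.resize(d["img"][180:310,320:450],None,fx=3,fy=3,interpolation=2)
cv2.imwrite("pics/s3.png",np.hstack([x,y])[:,:,::-1])
E
```

```text
[468.63016516 -89.27092304  83.72822313] 38.40798424683809 20.0007410499893 [-0.26603549 -0.69985931  6.6368536 ]
[468.65934993 -89.27520257  83.74444966] 38.76718931378869 20.000660916812194 [-1.02800024 -0.63115553  7.63853625]
```

View pics/s3.png

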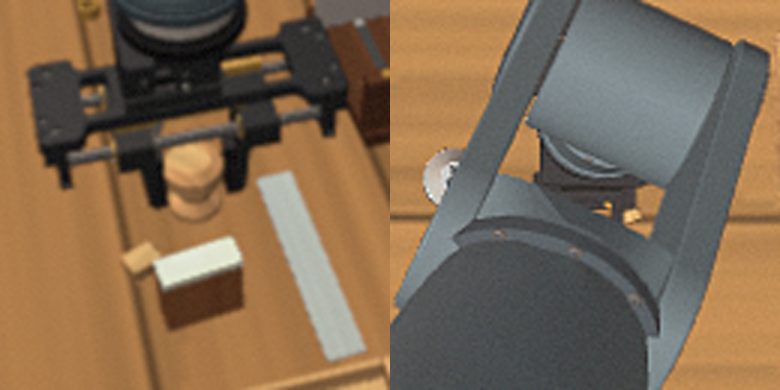

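The knob head at (190,175) sits between the two fingers at (155,180) and (237,165), upright. Lifting it and carrying it to the tray.

Call:
move_arm(motion=[{"tx":0,"ty":0,"tz":-2,"wx":0,"wy":0,"wz":0,"gripper":0},{"tx":0,"ty":0,"tz":-3,"wx":0,"wy":0,"wz":0,"gripper":0},{"tx":0,"ty":0,"tz":-3,"wx":0,"wy":0,"wz":0,"gripper":0},{"tx":0,"ty":0,"tz":-2,"wx":0,"wy":0,"wz":0,"gripper":0},{"tx":-3.4,"ty":0.3,"tz":0,"wx":0,"wy":0,"wz":0,"gripper":0},{"tx":-3.4,"ty":0.3,"tz":0,"wx":0,"wy":0,"wz":0,"gripper":0},{"tx":-3.4,"ty":0.3,"tz":0,"wx":0,"wy":0,"wz":0,"gripper":0},{"tx":-3.4,"ty":0.3,"tz":0,"wx":0,"wy":0,"wz":0,"gripper":0},{"tx":-3.4,"ty":0.3,"tz":0,"wx":0,"wy":0,"wz":0,"gripper":0},{"tx":-3.4,"ty":0.3,"tz":0,"wx":0,"wy":0,"wz":0,"gripper":0},{"tx":-3.4,"ty":0.3,"tz":0,"wx":0,"wy":0,"wz":0,"gripper":0},{"tx":-3.4,"ty":0.3,"tz":0,"wx":0,"wy":0,"wz":0,"gripper":0}])

```text
t: 7.15
tcp_pos: [491.8, -362.0, 182.5]
tcp_rot: [-3.141, -0.0, 1.571]
force: [0.5, 0.5, -0.6]
grip_width: 38.7
grip_force: 20.0
```

```bash
python3 go.py 493 -365 90 1.5708;  python3 - <<'E'
from h import *
c=camera("side"); 
s=get_state(); print(s["tcp_pos"],s["grip_width"],s["grip_force"],s["force"])
cv2.imwrite("pics/s4.png",cv2.resize(c["img"][220:400,240:440],None,fx=3,fy=3,interpolation=2)[:,:,::-1])
E
```

```text
turn [-0. -0.  0.] shift cm after turn [-0.3   0.12  9.25] t 7.15 q [-0.83  0.39  1.61  0.    1.15 -0.83] tilt [-2.e-04  4.e-04 -1.e+00]
[ 491.85695973 -367.29499301  183.23509732] 38.5555504213924 19.999263187419274 [-1.41358474 -2.58271465  0.59946492]
```

View pics/s4.png

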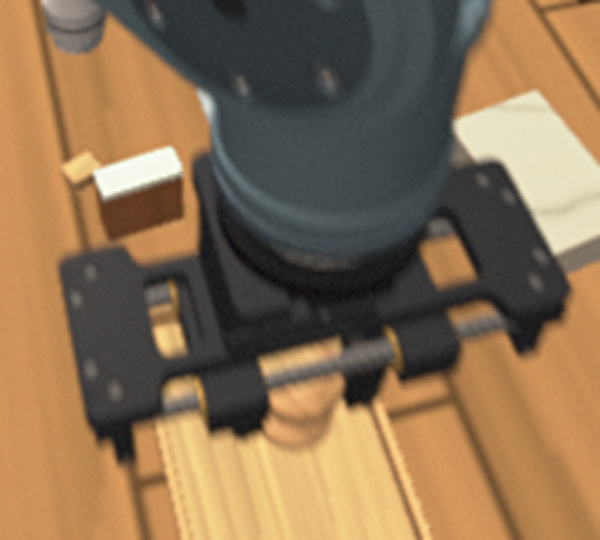

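The knob is held between the fingers (foot at about (300,435)) over the tray, where the tray floor shows below. Lowering it.

Call:
move_arm(motion=[{"tx":0,"ty":0,"tz":3,"wx":0,"wy":0,"wz":0,"gripper":0},{"tx":0,"ty":0,"tz":3,"wx":0,"wy":0,"wz":0,"gripper":0},{"tx":0,"ty":0,"tz":2,"wx":0,"wy":0,"wz":0,"gripper":0},{"tx":0,"ty":0,"tz":0.8,"wx":0,"wy":0,"wz":0,"gripper":0},{"tx":0,"ty":0,"tz":0.3,"wx":0,"wy":0,"wz":0,"gripper":0},{"tx":0,"ty":0,"tz":0.2,"wx":0,"wy":0,"wz":0,"gripper":0},{"tx":0,"ty":0,"tz":0,"wx":0,"wy":0,"wz":0,"gripper":0},{"tx":0,"ty":0,"tz":0,"wx":0,"wy":0,"wz":0,"gripper":0}])

```text
t: 8.0
tcp_pos: [492.5, -361.3, 90.9]
tcp_rot: [3.14, 0.001, 1.571]
force: [0.6, 0.3, -0.1]
grip_width: 38.9
grip_force: 20.0
```

Call:
move_arm(motion=[{"tx":0,"ty":0,"tz":0.1,"wx":0,"wy":0,"wz":0,"gripper":0},{"tx":0,"ty":0,"tz":0.1,"wx":0,"wy":0,"wz":0,"gripper":0},{"tx":0,"ty":0,"tz":0,"wx":0,"wy":0,"wz":0,"gripper":0},{"tx":0,"ty":0,"tz":0,"wx":0,"wy":0,"wz":0,"gripper":0}])

```text
t: 8.4
tcp_pos: [492.3, -361.2, 88.8]
tcp_rot: [3.141, 0.001, 1.571]
force: [-1.0, 1.3, 4.9]
grip_width: 38.7
grip_force: 20.0
```

Call:
move_arm(motion=[{"tx":0,"ty":0,"tz":0,"wx":0,"wy":0,"wz":0,"gripper":0.65},{"tx":0,"ty":0,"tz":0,"wx":0,"wy":0,"wz":0,"gripper":0.7},{"tx":0,"ty":0,"tz":0,"wx":0,"wy":0,"wz":0,"gripper":0.7},{"tx":0,"ty":0,"tz":0,"wx":0,"wy":0,"wz":0,"gripper":0.7},{"tx":0,"ty":0,"tz":-2,"wx":0,"wy":0,"wz":0,"gripper":0.7},{"tx":0,"ty":0,"tz":-3,"wx":0,"wy":0,"wz":0,"gripper":0.75},{"tx":0,"ty":0,"tz":-4,"wx":0,"wy":0,"wz":0,"gripper":0.75},{"tx":4,"ty":-0.3,"tz":0,"wx":0,"wy":0,"wz":0,"gripper":0.75},{"tx":4.5,"ty":-0.4,"tz":0,"wx":0,"wy":0,"wz":0,"gripper":0.75},{"tx":4.5,"ty":-0.4,"tz":0,"wx":0,"wy":0,"wz":0,"gripper":0.75},{"tx":4.5,"ty":-0.4,"tz":0,"wx":0,"wy":0,"wz":0,"gripper":0.75},{"tx":4.5,"ty":-0.4,"tz":0,"wx":0,"wy":0,"wz":0,"gripper":0.75}])

```text
t: 9.6
tcp_pos: [472.4, -139.2, 177.7]
tcp_rot: [3.141, 0.0, 1.57]
force: [0.4, 0.3, 0.7]
grip_width: 66.1
grip_force: 0.0
```

Call:
move_arm(motion=[{"tx":4.5,"ty":-0.4,"tz":0,"wx":0,"wy":0,"wz":0,"gripper":0.75},{"tx":4.5,"ty":-0.4,"tz":0,"wx":0,"wy":0,"wz":0,"gripper":0.75},{"tx":4.5,"ty":-0.4,"tz":0,"wx":0,"wy":0,"wz":0,"gripper":0.75},{"tx":4.5,"ty":-0.4,"tz":0,"wx":0,"wy":0,"wz":0,"gripper":0.75},{"tx":4,"ty":0,"tz":0,"wx":0,"wy":0,"wz":0,"gripper":0.75},{"tx":0,"ty":0,"tz":0,"wx":0,"wy":0,"wz":0,"gripper":0.75},{"tx":0,"ty":0,"tz":0,"wx":0,"wy":0,"wz":0,"gripper":0.75},{"tx":0,"ty":0,"tz":0,"wx":0,"wy":0,"wz":0,"gripper":0.75}])

```text
t: 10.4
tcp_pos: [457.1, 78.4, 177.7]
tcp_rot: [3.141, 0.0, 1.57]
force: [-0.1, -1.1, -0.7]
grip_width: 66.3
grip_force: 0.0
```

```bash
python3 go.py 457.5 79.5 81 1.5708;  python3 - <<'E'
from fit import *
s=camera("side")
for m in masks_of(s,"knob"):
    print(m["rect"],m["p"])
    if m["p"]>.35:
        x0=onz(s,((m["rect"][1]+m["rect"][3])/2,(m["rect"][0]+m["rect"][2])/2),25)
        print(fit([s],[m["mask"]],M["knob"],(x0[0],x0[1]),False))
print([(x["position"],x["p"]) for x in spot_point(s,"knob")])
cv2.imwrite("pics/s5.png",cv2.resize(s["img"][140:400,220:400],None,fx=2.3,fy=2.3,interpolation=2)[:,:,::-1])
E
```

```text
turn [ 0.     0.    -0.001] shift cm after turn [0.11 0.04 9.67] t 10.4 q [-0.09  0.09  1.99 -0.    1.06 -0.09] tilt [ 1.e-04 -3.e-04 -1.e+00]
[255.1, 187.1, 273.6, 209.5] 0.72
(array([456.6,  81.9]), array([0.9]))
[([207.9, 262.8], 0.72), ([387.7, 334.7], 0.6), ([146.6, 261.2], 0.48)]
```

View pics/s5.png

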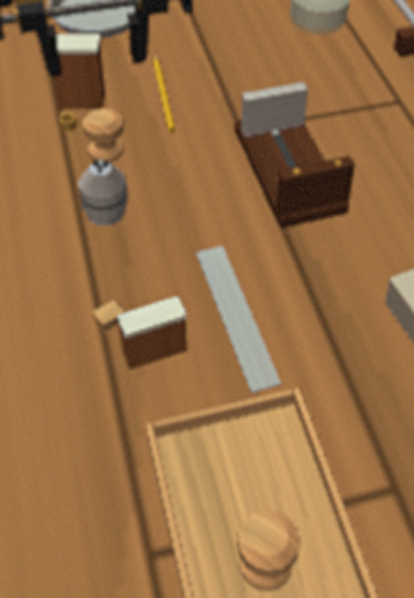

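knob_b stands upright in the tray at about (268,550) in the crop. Knob_a at (103,132) is under the gripper. Gripping it.

Call:
move_arm(motion=[{"tx":0.2,"ty":0,"tz":3,"wx":0,"wy":0,"wz":0,"gripper":0.75},{"tx":0,"ty":0,"tz":3,"wx":0,"wy":0,"wz":0,"gripper":0.75},{"tx":0,"ty":0,"tz":2.5,"wx":0,"wy":0,"wz":0,"gripper":0.75},{"tx":0,"ty":0,"tz":1.0,"wx":0,"wy":0,"wz":0,"gripper":0.75},{"tx":0,"ty":0,"tz":0,"wx":0,"wy":0,"wz":0,"gripper":0.75},{"tx":0,"ty":0,"tz":0,"wx":0,"wy":0,"wz":0,"gripper":0},{"tx":0,"ty":0,"tz":0,"wx":0,"wy":0,"wz":0,"gripper":0},{"tx":0,"ty":0,"tz":0,"wx":0,"wy":0,"wz":0,"gripper":0},{"tx":0,"ty":0,"tz":0,"wx":0,"wy":0,"wz":0,"gripper":0},{"tx":0,"ty":0,"tz":0,"wx":0,"wy":0,"wz":0,"gripper":0}], newtons=20)

```text
t: 11.55
tcp_pos: [457.6, 81.1, 83.6]
tcp_rot: [3.14, 0.0, 1.571]
force: [-1.0, 0.3, 7.2]
grip_width: 38.3
grip_force: 20.0
```

Call:
move_arm(motion=[{"tx":0,"ty":0,"tz":-2,"wx":0,"wy":0,"wz":0,"gripper":0},{"tx":0,"ty":0,"tz":-3,"wx":0,"wy":0,"wz":0,"gripper":0},{"tx":0,"ty":0,"tz":-3,"wx":0,"wy":0,"wz":0,"gripper":0},{"tx":0,"ty":0,"tz":-2,"wx":0,"wy":0,"wz":0,"gripper":0},{"tx":-3.7,"ty":0.4,"tz":0,"wx":0,"wy":0,"wz":0,"gripper":0},{"tx":-3.7,"ty":0.4,"tz":0,"wx":0,"wy":0,"wz":0,"gripper":0},{"tx":-3.7,"ty":0.4,"tz":0,"wx":0,"wy":0,"wz":0,"gripper":0},{"tx":-3.7,"ty":0.4,"tz":0,"wx":0,"wy":0,"wz":0,"gripper":0},{"tx":-3.7,"ty":0.4,"tz":0,"wx":0,"wy":0,"wz":0,"gripper":0},{"tx":-3.7,"ty":0.4,"tz":0,"wx":0,"wy":0,"wz":0,"gripper":0},{"tx":-3.7,"ty":0.4,"tz":0,"wx":0,"wy":0,"wz":0,"gripper":0},{"tx":-3.7,"ty":0.4,"tz":0,"wx":0,"wy":0,"wz":0,"gripper":0}])

```text
t: 12.75
tcp_pos: [488.8, -216.3, 182.7]
tcp_rot: [3.142, -0.0, 1.571]
force: [-0.0, 0.4, 0.2]
grip_width: 38.6
grip_force: 20.0
```

Call:
move_arm(motion=[{"tx":-3.7,"ty":0.3,"tz":0,"wx":0,"wy":0,"wz":0,"gripper":0},{"tx":-3.7,"ty":0,"tz":0,"wx":0,"wy":0,"wz":0,"gripper":0},{"tx":0,"ty":0,"tz":3,"wx":0,"wy":0,"wz":0,"gripper":0},{"tx":0,"ty":0,"tz":3,"wx":0,"wy":0,"wz":0,"gripper":0},{"tx":0,"ty":0,"tz":2,"wx":0,"wy":0,"wz":0,"gripper":0},{"tx":0,"ty":0,"tz":0.5,"wx":0,"wy":0,"wz":0,"gripper":0},{"tx":0,"ty":0,"tz":0.3,"wx":0,"wy":0,"wz":0,"gripper":0},{"tx":0,"ty":0,"tz":0,"wx":0,"wy":0,"wz":0,"gripper":0},{"tx":0,"ty":0,"tz":0,"wx":0,"wy":0,"wz":0,"gripper":0}])

```text
t: 13.65
tcp_pos: [492.6, -289.3, 96.0]
tcp_rot: [3.14, 0.001, 1.571]
force: [-0.1, 1.3, -0.4]
grip_width: 38.5
grip_force: 20.0
```

Call:
move_arm(motion=[{"tx":0,"ty":0,"tz":0.4,"wx":0,"wy":0,"wz":0,"gripper":0},{"tx":0,"ty":0,"tz":0.2,"wx":0,"wy":0,"wz":0,"gripper":0},{"tx":0,"ty":0,"tz":0.12,"wx":0,"wy":0,"wz":0,"gripper":0},{"tx":0,"ty":0,"tz":0,"wx":0,"wy":0,"wz":0,"gripper":0},{"tx":0,"ty":0,"tz":0,"wx":0,"wy":0,"wz":0,"gripper":0}])

```text
t: 14.15
tcp_pos: [492.2, -289.1, 88.6]
tcp_rot: [3.141, 0.0, 1.571]
force: [-2.0, 2.8, 8.4]
grip_width: 38.5
grip_force: 20.0
```

Call:
move_arm(motion=[{"tx":0,"ty":0,"tz":0,"wx":0,"wy":0,"wz":0,"gripper":0.65},{"tx":0,"ty":0,"tz":0,"wx":0,"wy":0,"wz":0,"gripper":0.7},{"tx":0,"ty":0,"tz":0,"wx":0,"wy":0,"wz":0,"gripper":0.7},{"tx":0,"ty":0,"tz":0,"wx":0,"wy":0,"wz":0,"gripper":0.7},{"tx":0,"ty":0,"tz":-2,"wx":0,"wy":0,"wz":0,"gripper":0.7},{"tx":0,"ty":0,"tz":-3,"wx":0,"wy":0,"wz":0,"gripper":0.75},{"tx":0,"ty":0,"tz":-4,"wx":0,"wy":0,"wz":0,"gripper":0.8},{"tx":4,"ty":-0.7,"tz":0,"wx":0,"wy":0,"wz":0,"gripper":0.8},{"tx":4,"ty":-0.7,"tz":0,"wx":0,"wy":0,"wz":0,"gripper":0.8},{"tx":4,"ty":-0.7,"tz":0,"wx":0,"wy":0,"wz":0,"gripper":0.8},{"tx":4,"ty":-0.7,"tz":0,"wx":0,"wy":0,"wz":0,"gripper":0.8},{"tx":4,"ty":-0.7,"tz":0,"wx":0,"wy":0,"wz":0,"gripper":0.8}])

```text
t: 15.35
tcp_pos: [456.4, -87.4, 177.5]
tcp_rot: [3.141, -0.0, 1.57]
force: [0.6, -0.0, -0.0]
grip_width: 70.3
grip_force: 0.0
```

Call:
move_arm(motion=[{"tx":4,"ty":-0.7,"tz":0,"wx":0,"wy":0,"wz":0,"gripper":0.8},{"tx":4.5,"ty":-0.7,"tz":0,"wx":0,"wy":0,"wz":0,"gripper":0.8},{"tx":0,"ty":0,"tz":0,"wx":0,"wy":0,"wz":0,"gripper":0.8},{"tx":0,"ty":0,"tz":0,"wx":0,"wy":0,"wz":0,"gripper":0.8},{"tx":0,"ty":0,"tz":0,"wx":0,"wy":0,"wz":0,"gripper":0.8}])

```text
t: 15.85
tcp_pos: [443.4, -4.7, 177.7]
tcp_rot: [3.141, 0.001, 1.57]
force: [0.7, 0.4, 0.1]
grip_width: 70.4
grip_force: 0.0
```

```bash
python3 go.py 442 -4 79 1.5708
```

```text
turn [ 0.001  0.001 -0.   ] shift cm after turn [ 0.07 -0.14  9.87] t 15.85 q [-0.28  0.05  2.04 -0.    1.06 -0.28] tilt [ 7.e-04 -6.e-04 -1.e+00]
```

Call:
move_arm(motion=[{"tx":0.1,"ty":-0.1,"tz":3,"wx":0,"wy":0,"wz":0,"gripper":0.8},{"tx":0,"ty":0,"tz":3,"wx":0,"wy":0,"wz":0,"gripper":0.8},{"tx":0,"ty":0,"tz":2.5,"wx":0,"wy":0,"wz":0,"gripper":0.8},{"tx":0,"ty":0,"tz":1.3,"wx":0,"wy":0,"wz":0,"gripper":0.8},{"tx":0,"ty":0,"tz":0,"wx":0,"wy":0,"wz":0,"gripper":0.8},{"tx":0,"ty":0,"tz":0,"wx":0,"wy":0,"wz":0,"gripper":0},{"tx":0,"ty":0,"tz":0,"wx":0,"wy":0,"wz":0,"gripper":0},{"tx":0,"ty":0,"tz":0,"wx":0,"wy":0,"wz":0,"gripper":0},{"tx":0,"ty":0,"tz":0,"wx":0,"wy":0,"wz":0,"gripper":0},{"tx":0,"ty":0,"tz":0,"wx":0,"wy":0,"wz":0,"gripper":0}], newtons=40)

```text
t: 16.85
tcp_pos: [442.7, -3.1, 80.4]
tcp_rot: [3.14, 0.001, 1.571]
force: [-0.5, -1.5, 5.5]
grip_width: 43.1
grip_force: 40.0
```

Call:
move_arm(motion=[{"tx":0,"ty":0,"tz":-2,"wx":0,"wy":0,"wz":0,"gripper":0},{"tx":0,"ty":0,"tz":-3,"wx":0,"wy":0,"wz":0,"gripper":0},{"tx":0,"ty":0,"tz":-3,"wx":0,"wy":0,"wz":0,"gripper":0},{"tx":0,"ty":0,"tz":-3,"wx":0,"wy":0,"wz":0,"gripper":0},{"tx":3.6,"ty":0.5,"tz":0,"wx":0,"wy":0,"wz":0,"gripper":0},{"tx":3.7,"ty":0.5,"tz":0,"wx":0,"wy":0,"wz":0,"gripper":0},{"tx":3.7,"ty":0.5,"tz":0,"wx":0,"wy":0,"wz":0,"gripper":0},{"tx":3.7,"ty":0.5,"tz":0,"wx":0,"wy":0,"wz":0,"gripper":0},{"tx":3.7,"ty":0.5,"tz":0,"wx":0,"wy":0,"wz":0,"gripper":0},{"tx":3.7,"ty":0.5,"tz":0,"wx":0,"wy":0,"wz":0,"gripper":0},{"tx":3.7,"ty":0.5,"tz":0,"wx":0,"wy":0,"wz":0,"gripper":0},{"tx":3.6,"ty":0.5,"tz":0,"wx":0,"wy":0,"wz":0,"gripper":0}])

```text
t: 18.05
tcp_pos: [481.2, 292.8, 188.9]
tcp_rot: [-3.14, 0.0, 1.571]
force: [0.1, 0.2, -3.0]
grip_width: 43.3
grip_force: 40.0
```

Call:
move_arm(motion=[{"tx":3.6,"ty":0.5,"tz":0,"wx":0,"wy":0,"wz":0,"gripper":0},{"tx":0,"ty":0,"tz":0,"wx":0,"wy":0,"wz":0,"gripper":0},{"tx":0,"ty":0,"tz":3,"wx":0,"wy":0,"wz":0,"gripper":0},{"tx":0,"ty":0,"tz":3,"wx":0,"wy":0,"wz":0,"gripper":0},{"tx":0,"ty":0,"tz":2.5,"wx":0,"wy":0,"wz":0,"gripper":0},{"tx":0,"ty":0,"tz":0.8,"wx":0,"wy":0,"wz":0,"gripper":0},{"tx":0,"ty":0,"tz":0,"wx":0,"wy":0,"wz":0,"gripper":0},{"tx":0,"ty":0,"tz":0,"wx":0,"wy":0,"wz":0,"gripper":0}])

```text
t: 18.85
tcp_pos: [487.5, 327.1, 97.5]
tcp_rot: [3.14, -0.0, 1.571]
force: [0.1, -0.4, -2.5]
grip_width: 43.0
grip_force: 40.0
```

Call:
move_arm(motion=[{"tx":0,"ty":0,"tz":0.6,"wx":0,"wy":0,"wz":0,"gripper":0},{"tx":0,"ty":0,"tz":0.4,"wx":0,"wy":0,"wz":0,"gripper":0},{"tx":0,"ty":0,"tz":0.2,"wx":0,"wy":0,"wz":0,"gripper":0},{"tx":0,"ty":0,"tz":0.1,"wx":0,"wy":0,"wz":0,"gripper":0},{"tx":0,"ty":0,"tz":0,"wx":0,"wy":0,"wz":0,"gripper":0},{"tx":0,"ty":0,"tz":0,"wx":0,"wy":0,"wz":0,"gripper":0}])

```text
t: 19.45
tcp_pos: [487.0, 327.2, 84.4]
tcp_rot: [3.141, 0.0, 1.571]
force: [-4.2, -1.8, 5.4]
grip_width: 43.1
grip_force: 40.0
```

Call:
move_arm(motion=[{"tx":0,"ty":0,"tz":0,"wx":0,"wy":0,"wz":0,"gripper":0.7},{"tx":0,"ty":0,"tz":0,"wx":0,"wy":0,"wz":0,"gripper":0.72},{"tx":0,"ty":0,"tz":0,"wx":0,"wy":0,"wz":0,"gripper":0.72},{"tx":0,"ty":0,"tz":0,"wx":0,"wy":0,"wz":0,"gripper":0.72},{"tx":0,"ty":0,"tz":-2,"wx":0,"wy":0,"wz":0,"gripper":0.72},{"tx":0,"ty":0,"tz":-3,"wx":0,"wy":0,"wz":0,"gripper":0.75},{"tx":0,"ty":0,"tz":-4,"wx":0,"wy":0,"wz":0,"gripper":0.8},{"tx":0,"ty":0,"tz":-2,"wx":0,"wy":0,"wz":0,"gripper":0.8},{"tx":0,"ty":0,"tz":0,"wx":0,"wy":0,"wz":0,"gripper":0.8}])

```text
t: 20.35
tcp_pos: [488.9, 328.1, 197.3]
tcp_rot: [3.135, -0.003, 1.571]
force: [0.6, -0.1, 0.1]
grip_width: 70.6
grip_force: 0.0
```

```bash
cat > blanks.py <<'E'
from fit import *
def top_fit(c,X,z,lo=135):
    u=proj(c,[X[0],X[1],z])[0].astype(int); g=c["img"].astype(int)
    w=(g.min(2)>lo)&(g.max(2)-g.min(2)<55)
    r=np.zeros_like(w); r[u[1]-22:u[1]+22,u[0]-22:u[0]+22]=1; w&=r
    n,l,st,ce=cv2.connectedComponentsWithStats(w.astype(np.uint8)); k=l[u[1],u[0]]
    if k==0: return None
    ys,xs=np.where(l==k)
    P=np.array([onz(c,(a,b),z)[:2] for a,b in zip(ys,xs)],np.float32)
    ev,V=np.linalg.eigh(np.cov(P.T)); v=V[:,1]*np.sign(V[0,1])
    return P.mean(0),"yaw",np.arctan2(v[1],v[0]).round(3),"size",np.sqrt(12*ev[::-1])
E
python3 - <<'E'
from blanks import *
import blanks
t,s=camera("top"),camera("side")
for n,c in(("top",t),("side",s)):
    for th,X,z in(("tall",(444,165.5),80),("short",(455,-168),50)):
        print(n,th,top_fit(c,X,z))
mt=masks_of(t,"rack");ms=masks_of(s,"rack")
print([m["rect"]+[m["p"]] for m in mt+ms])
print("rack both",fit([t,s],[mt[0]["mask"],ms[0]["mask"]],None,(629,8,1,14),True,True))
print("rack top",fit([t],[mt[0]["mask"]],None,(629,8,1,14),True,True))
# overlay model edges at fit for visual check
cv2.imwrite("pics/t6.png",cv2.resize(t["img"][120:260,150:540],None,fx=2,fy=2,interpolation=2)[:,:,::-1])
E
```

```text
top tall (array([443.8, 164.8], dtype=float32), 'yaw', np.float64(-0.212), 'size', array([50.5, 28.4]))
top short (array([ 454.7, -168.2], dtype=float32), 'yaw', np.float64(0.107), 'size', array([50.2, 20.5]))
side tall (array([443.6, 166.2], dtype=float32), 'yaw', np.float64(-0.252), 'size', array([50.1, 28. ]))
side short (array([ 454.8, -167. ], dtype=float32), 'yaw', np.float64(0.115), 'size', array([50. , 19.9]))
[[304.6, 132.5, 371.6, 175.6, 0.91], [320.0, 175.9, 374.5, 239.1, 0.86]]
rack both (array([629. ,   7.6,   2.8,  12.5]), array([0.9, 0.9]))
rack top (array([629.3,   6.3,   2.5,  13.7]), array([1.]))
```

View pics/t6.png

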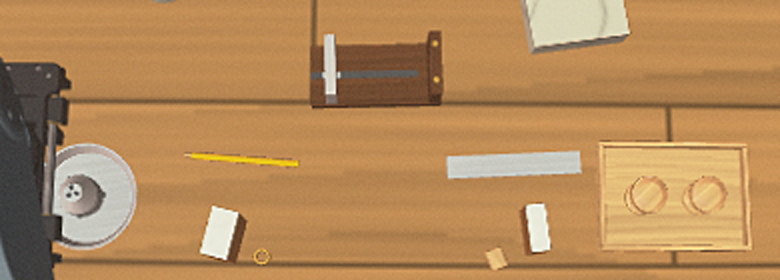

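Picture: the chuck stands in the dish at (80,195), and both knobs stand in the tray at (650,195) and (707,195). The rack is at (375,75) with its stop at (331,70). Measuring the rack's yaw more closely.

```bash
python3 - <<'E'
from blanks import *
t,s=camera("top"),camera("side")
from scipy.ndimage import label
for n,c in(("top",t),("side",s)):
    g=c["img"].astype(int)
    for lo in(150,165,180): print(n,lo,"stop top",top_fit(c,(629,47.5),65,lo))
    u=proj(c,[629,8,15])[0].astype(int)
    m=np.zeros(g.shape[:2],bool);m[u[1]-30:u[1]+30,u[0]-35:u[0]+35]=1
    gr=m&(g[:,:,2]>g[:,:,0]-8)&(g.max(2)<125)&(g.max(2)>55)
    ys,xs=np.where(gr);P=np.array([onz(c,(a,b),15)[:2] for a,b in zip(ys,xs)])
    k=(abs(P[:,0]-629)<12)&(P[:,1]<30)&(P[:,1]>-45);P=P[k]
    for _ in range(3):
        q=np.polyfit(P[:,1],P[:,0],1);P=P[abs(np.polyval(q,P[:,1])-P[:,0])<4]
    print(n,"groove x at y=8",np.polyval(q,8),"yaw",-q[0],len(P))
    au=m&(g[:,:,0]-g[:,:,2]>75)&(g[:,:,0]>150)
    l,k=label(au)
    for i in range(1,k+1):
        ys,xs=np.where(l==i)
        X=onz(c,(ys.mean(),xs.mean()),65)
        if len(ys)<40 and len(ys)>2 and abs(X[1]+58)<20: print(n,"screw",X[:2],len(ys))
E
```

```text
top 150 stop top (array([626.6,  53.8], dtype=float32), 'yaw', np.float64(0.049), 'size', array([64. , 11.9]))
top 165 stop top (array([626.6,  53.6], dtype=float32), 'yaw', np.float64(0.052), 'size', array([64. , 11.5]))
top 180 stop top None
top groove x at y=8 627.5227553455628 yaw 0.04997239235621148 48
top screw [650.5 -58.9] 7
top screw [611.1 -60.4] 8
side 150 stop top None
side 165 stop top None
side 180 stop top None
side groove x at y=8 629.1107418480138 yaw 0.038405733403468 19
```

```bash
python3 go.py 443.7 165.4 190 1.341
```

```text
turn [-0.003  0.002  0.23 ] shift cm after turn [-16.67  -0.45   0.16] t 20.65 q [ 0.39  0.33  1.67 -0.    1.15  0.39] tilt [-0.003  -0.0012 -1.    ]
```

Call:
move_arm(motion=[{"tx":0,"ty":0,"tz":0,"wx":0,"wy":0,"wz":0.115,"gripper":0.8},{"tx":0,"ty":0,"tz":0,"wx":0,"wy":0,"wz":0.115,"gripper":0.8},{"tx":-4.17,"ty":-0.11,"tz":0,"wx":0,"wy":0,"wz":0,"gripper":0.8},{"tx":-4.17,"ty":-0.11,"tz":0,"wx":0,"wy":0,"wz":0,"gripper":0.8},{"tx":-4.17,"ty":-0.11,"tz":0,"wx":0,"wy":0,"wz":0,"gripper":0.8},{"tx":-4.17,"ty":-0.11,"tz":0,"wx":0,"wy":0,"wz":0,"gripper":0.8},{"tx":0,"ty":0,"tz":0,"wx":0,"wy":0,"wz":0,"gripper":0.8},{"tx":0,"ty":0,"tz":0,"wx":0,"wy":0,"wz":0,"gripper":0.8},{"tx":0,"ty":0,"tz":0,"wx":0,"wy":0,"wz":0,"gripper":0.8},{"tx":0,"ty":0,"tz":0,"wx":0,"wy":0,"wz":0,"gripper":0.8}])

```text
t: 21.65
tcp_pos: [444.8, 166.6, 193.3]
tcp_rot: [-3.141, -0.0, 1.342]
force: [0.7, 0.3, 0.2]
grip_width: 70.5
grip_force: 0.0
```

```bash
python3 go.py 443.7 165.4 96 1.341
```

```text
turn [-0.    -0.     0.001] shift cm after turn [-0.14 -0.08  9.73] t 21.65 q [0.11 0.09 1.95 0.   1.1  0.34] tilt [-2.e-04  2.e-04 -1.e+00]
```

Call:
move_arm(motion=[{"tx":-0.14,"ty":-0.08,"tz":2,"wx":0,"wy":0,"wz":0,"gripper":0.8},{"tx":0,"ty":0,"tz":3,"wx":0,"wy":0,"wz":0,"gripper":0.8},{"tx":0,"ty":0,"tz":3,"wx":0,"wy":0,"wz":0,"gripper":0.8},{"tx":0,"ty":0,"tz":1.7,"wx":0,"wy":0,"wz":0,"gripper":0.8},{"tx":0,"ty":0,"tz":0,"wx":0,"wy":0,"wz":0,"gripper":0.8},{"tx":0,"ty":0,"tz":0,"wx":0,"wy":0,"wz":0,"gripper":0},{"tx":0,"ty":0,"tz":0,"wx":0,"wy":0,"wz":0,"gripper":0},{"tx":0,"ty":0,"tz":0,"wx":0,"wy":0,"wz":0,"gripper":0},{"tx":0,"ty":0,"tz":0,"wx":0,"wy":0,"wz":0,"gripper":0},{"tx":0,"ty":0,"tz":0,"wx":0,"wy":0,"wz":0,"gripper":0}], newtons=30)

```text
t: 22.65
tcp_pos: [444.5, 164.8, 97.7]
tcp_rot: [3.139, -0.001, 1.341]
force: [-0.5, 1.9, 6.8]
grip_width: 49.5
grip_force: 30.0
```

```bash
python3 go.py 630.3 -35.9 200 1.616
```

```text
turn [ 0.002 -0.001 -0.275] shift cm after turn [-20.89  17.66 -10.23] t 22.65 q [0.1  0.26 1.99 0.   0.88 0.33] tilt [ 2.5e-03  6.0e-04 -1.0e+00]
```

Call:
move_arm(motion=[{"tx":0,"ty":0,"tz":-2,"wx":0,"wy":0,"wz":0,"gripper":0},{"tx":0,"ty":0,"tz":-4,"wx":0,"wy":0,"wz":0,"gripper":0},{"tx":0,"ty":0,"tz":-4,"wx":0,"wy":0,"wz":0,"gripper":0},{"tx":0,"ty":0,"tz":0,"wx":0,"wy":0,"wz":-0.1375,"gripper":0},{"tx":0,"ty":0,"tz":0,"wx":0,"wy":0,"wz":-0.1375,"gripper":0},{"tx":-2.98,"ty":2.52,"tz":0,"wx":0,"wy":0,"wz":0,"gripper":0},{"tx":-2.98,"ty":2.52,"tz":0,"wx":0,"wy":0,"wz":0,"gripper":0},{"tx":-2.98,"ty":2.52,"tz":0,"wx":0,"wy":0,"wz":0,"gripper":0},{"tx":-2.98,"ty":2.52,"tz":0,"wx":0,"wy":0,"wz":0,"gripper":0},{"tx":-2.98,"ty":2.52,"tz":0,"wx":0,"wy":0,"wz":0,"gripper":0},{"tx":-2.98,"ty":2.52,"tz":0,"wx":0,"wy":0,"wz":0,"gripper":0},{"tx":-2.98,"ty":2.52,"tz":0,"wx":0,"wy":0,"wz":0,"gripper":0}])

```text
t: 23.85
tcp_pos: [629.7, -37.3, 196.3]
tcp_rot: [-3.141, -0.0, 1.616]
force: [0.2, 0.5, -1.3]
grip_width: 50.1
grip_force: 30.0
```

Call:
move_arm(motion=[{"tx":0,"ty":0,"tz":0,"wx":0,"wy":0,"wz":0,"gripper":0},{"tx":0,"ty":0,"tz":0,"wx":0,"wy":0,"wz":0,"gripper":0},{"tx":0,"ty":0,"tz":0,"wx":0,"wy":0,"wz":0,"gripper":0}])

```text
t: 24.15
tcp_pos: [628.2, -35.2, 196.0]
tcp_rot: [-3.14, -0.001, 1.616]
force: [0.4, -0.6, -0.2]
grip_width: 49.6
grip_force: 30.0
```

```bash
python3 go.py 630.3 -35.4 130 1.616; python3 - <<'E'
from blanks import *
s,t=camera("side"),camera("top")
p=get_state()["tcp_pos"]; print(p)
m=[x for x in masks_of(s,"blank_tall")]; print([(x["rect"],x["p"]) for x in m])
z=p[2]-97.7+80
for c in(s,t):
  try: print(top_fit(c,(p[0],p[1]),z,120))
  except Exception as e: print(e)
a=cv2.resize(s["img"][110:250,280:420],None,fx=2.8,fy=2.8,interpolation=2);b=cv2.resize(t["img"][90:230,260:400],None,fx=2.8,fy=2.8,interpolation=2)
cv2.imwrite("pics/s7.png",np.hstack([a,b])[:,:,::-1])
E
```

```text
turn [-0.001 -0.001  0.   ] shift cm after turn [-0.03  0.21  6.6 ] t 24.15 q [-0.24  0.41  1.55  0.    1.19 -0.29] tilt [-1.5e-03  6.0e-04 -1.0e+00]
[628.3 -34.8 196.4]
[([339.7, 157.0, 370.1, 203.8], 0.77)]
(array([630.1, -37.6], dtype=float32), 'yaw', np.float64(0.208), 'size', array([46.2, 25.5]))
None
```

View pics/s7.png

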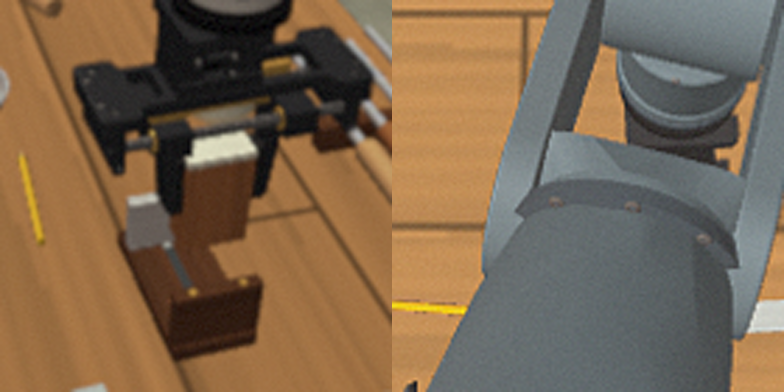

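The picture shows the tall blank at (215,190), upright in the fingers and in front of the end wall (215,310). I will lower it a few mm clear of the wall.

Call:
move_arm(motion=[{"tx":0.15,"ty":0.2,"tz":2,"wx":0,"wy":0,"wz":0,"gripper":0},{"tx":0,"ty":0,"tz":2,"wx":0,"wy":0,"wz":0,"gripper":0},{"tx":0,"ty":0,"tz":2,"wx":0,"wy":0,"wz":0,"gripper":0},{"tx":0,"ty":0,"tz":1.2,"wx":0,"wy":0,"wz":0,"gripper":0},{"tx":0,"ty":0,"tz":0.5,"wx":0,"wy":0,"wz":0,"gripper":0},{"tx":0,"ty":0,"tz":0.3,"wx":0,"wy":0,"wz":0,"gripper":0},{"tx":0,"ty":0,"tz":0,"wx":0,"wy":0,"wz":0,"gripper":0},{"tx":0,"ty":0,"tz":0,"wx":0,"wy":0,"wz":0,"gripper":0},{"tx":0,"ty":0,"tz":0,"wx":0,"wy":0,"wz":0,"gripper":0}])

```text
t: 25.2
tcp_pos: [631.6, -34.5, 117.4]
tcp_rot: [3.14, 0.0, 1.616]
force: [0.5, -0.4, -0.0]
grip_width: 49.7
grip_force: 30.0
```

```bash
python3 go.py 630.3 -35.4 114 1.616; python3 - <<'E'
from h import *
s=get_state();print(s["tcp_pos"],s["force"])
c=camera("side")
cv2.imwrite("pics/s8.png",cv2.resize(c["img"][140:250,300:400],None,fx=5,fy=5,interpolation=2)[:,:,::-1])
E
```

```text
turn [ 0.001  0.    -0.   ] shift cm after turn [-0.09 -0.13  0.34] t 25.2 q [-0.24  0.52  1.57 -0.    1.05 -0.29] tilt [ 1.4e-03 -3.0e-04 -1.0e+00]
[631.55176572 -34.45269769 117.41030697] [ 0.50278494 -0.36193495 -0.0253344 ]
```

View pics/s8.png

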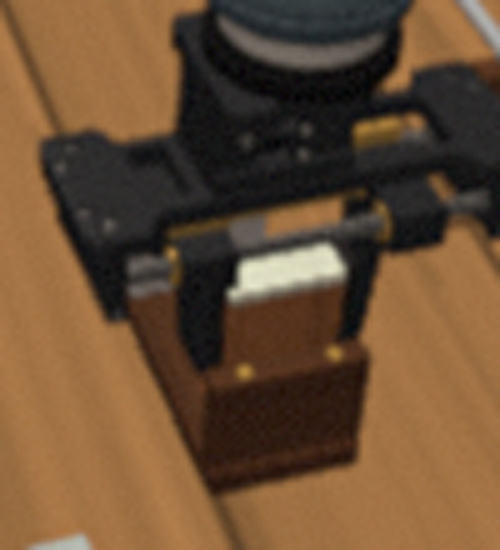

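The blank stands behind the end wall (the wall top runs from (205,380) to (365,350)) and is centred across it within about 1 mm. Lowering further and easing it towards the wall.

Call:
move_arm(motion=[{"tx":0,"ty":-0.08,"tz":0.2,"wx":0,"wy":0,"wz":0,"gripper":0},{"tx":-0.15,"ty":0,"tz":0.1,"wx":0,"wy":0,"wz":0,"gripper":0},{"tx":-0.15,"ty":0,"tz":0,"wx":0,"wy":0,"wz":0,"gripper":0},{"tx":-0.1,"ty":0,"tz":0,"wx":0,"wy":0,"wz":0,"gripper":0},{"tx":0,"ty":0,"tz":0,"wx":0,"wy":0,"wz":0,"gripper":0},{"tx":0,"ty":0,"tz":0,"wx":0,"wy":0,"wz":0,"gripper":0}])

```text
t: 25.85
tcp_pos: [630.4, -38.3, 113.4]
tcp_rot: [-3.141, -0.0, 1.616]
force: [-0.1, -0.8, -1.2]
grip_width: 49.6
grip_force: 30.0
```

Call:
move_arm(motion=[{"tx":-0.1,"ty":0,"tz":0,"wx":0,"wy":0,"wz":0,"gripper":0},{"tx":0,"ty":0,"tz":0,"wx":0,"wy":0,"wz":0,"gripper":0},{"tx":0,"ty":0,"tz":0,"wx":0,"wy":0,"wz":0,"gripper":0}])

```text
t: 26.15
tcp_pos: [630.3, -38.5, 113.4]
tcp_rot: [-3.141, -0.001, 1.616]
force: [0.2, 5.6, 0.0]
grip_width: 49.8
grip_force: 30.0
```

Call:
move_arm(motion=[{"tx":-0.1,"ty":0,"tz":0,"wx":0,"wy":0,"wz":0,"gripper":0},{"tx":0,"ty":0,"tz":0,"wx":0,"wy":0,"wz":0,"gripper":0},{"tx":0,"ty":0,"tz":0,"wx":0,"wy":0,"wz":0,"gripper":0}])

```text
t: 26.45
tcp_pos: [630.4, -38.6, 113.4]
tcp_rot: [-3.141, -0.003, 1.616]
force: [0.4, 8.8, -0.2]
grip_width: 49.9
grip_force: 30.0
```

Wall contact is at y = -38.5 mm, where predicted. Setting the blank down.

Call:
move_arm(motion=[{"tx":0.1,"ty":0,"tz":0.1,"wx":0,"wy":0,"wz":0,"gripper":0},{"tx":0,"ty":0,"tz":0.05,"wx":0,"wy":0,"wz":0,"gripper":0},{"tx":0,"ty":0,"tz":0,"wx":0,"wy":0,"wz":0,"gripper":0},{"tx":0,"ty":0,"tz":0,"wx":0,"wy":0,"wz":0,"gripper":0}])

```text
t: 26.85
tcp_pos: [630.5, -38.5, 112.8]
tcp_rot: [3.142, -0.001, 1.616]
force: [-2.9, 6.3, 4.8]
grip_width: 49.9
grip_force: 30.0
```

Call:
move_arm(motion=[{"tx":0,"ty":0,"tz":0,"wx":0,"wy":0,"wz":0,"gripper":0.7},{"tx":0,"ty":0,"tz":0,"wx":0,"wy":0,"wz":0,"gripper":0.75},{"tx":0,"ty":0,"tz":0,"wx":0,"wy":0,"wz":0,"gripper":0.75},{"tx":0,"ty":0,"tz":0,"wx":0,"wy":0,"wz":0,"gripper":0.75},{"tx":0,"ty":0,"tz":-1,"wx":0,"wy":0,"wz":0,"gripper":0.75},{"tx":0,"ty":0,"tz":-3,"wx":0,"wy":0,"wz":0,"gripper":0.75},{"tx":0,"ty":0,"tz":-3.5,"wx":0,"wy":0,"wz":0,"gripper":0.8},{"tx":0,"ty":0,"tz":-3.5,"wx":0,"wy":0,"wz":0,"gripper":0.8},{"tx":0,"ty":0,"tz":0,"wx":0,"wy":0,"wz":-0.065,"gripper":0.8},{"tx":0,"ty":0,"tz":0,"wx":0,"wy":0,"wz":0,"gripper":0.8}])

```text
t: 27.85
tcp_pos: [631.3, -39.6, 224.4]
tcp_rot: [3.138, 0.001, 1.681]
force: [0.0, -0.6, -0.4]
grip_width: 70.4
grip_force: 0.0
```

```bash
python3 go.py 454.7 -167.7 180 1.681
```

```text
turn [0.003 0.001 0.   ] shift cm after turn [-10.79 -18.96   4.44] t 27.85 q [-0.25  0.38  1.52 -0.    1.23 -0.36] tilt [ 0.0035 -0.001  -1.    ]
```

Moving to the short blank. The target TCP height there is 86 mm, so the gripper's body stays above the tall blank's top when placing.

Call:
move_arm(motion=[{"tx":-2.16,"ty":-3.79,"tz":0,"wx":0,"wy":0,"wz":0,"gripper":0.8},{"tx":-2.16,"ty":-3.79,"tz":0,"wx":0,"wy":0,"wz":0,"gripper":0.8},{"tx":-2.16,"ty":-3.79,"tz":0,"wx":0,"wy":0,"wz":0,"gripper":0.8},{"tx":-2.16,"ty":-3.79,"tz":0,"wx":0,"wy":0,"wz":0,"gripper":0.8},{"tx":-2.16,"ty":-3.79,"tz":0,"wx":0,"wy":0,"wz":0,"gripper":0.8},{"tx":0,"ty":0,"tz":2,"wx":0,"wy":0,"wz":0,"gripper":0.8},{"tx":0,"ty":0,"tz":2.4,"wx":0,"wy":0,"wz":0,"gripper":0.8},{"tx":0,"ty":0,"tz":0,"wx":0,"wy":0,"wz":0,"gripper":0.8},{"tx":0,"ty":0,"tz":0,"wx":0,"wy":0,"wz":0,"gripper":0.8},{"tx":0,"ty":0,"tz":0,"wx":0,"wy":0,"wz":0,"gripper":0.8}])

```text
t: 28.85
tcp_pos: [454.5, -167.6, 178.8]
tcp_rot: [3.141, 0.001, 1.681]
force: [-1.0, 0.2, -0.7]
grip_width: 70.6
grip_force: 0.0
```

```bash
python3 go.py 454.7 -167.7 87 1.681; python3 - <<'E'
from blanks import *
t,s=camera("top"),camera("side")
print(top_fit(t,(630,-39),95),top_fit(s,(630,-39),95),top_fit(s,(454.7,-167.7),50))
E
```

```text
turn [ 0.001  0.001 -0.   ] shift cm after turn [-0.01  0.02  9.18] t 28.85 q [-0.6   0.13  1.94 -0.    1.07 -0.71] tilt [ 7.e-04 -5.e-04 -1.e+00]
(array([629.4, -38.9], dtype=float32), 'yaw', np.float64(0.051), 'size', array([49.5, 28.1])) (array([629.1, -37.4], dtype=float32), 'yaw', np.float64(0.059), 'size', array([50.8, 30. ])) (array([ 454.7, -167.3], dtype=float32), 'yaw', np.float64(0.122), 'size', array([51.4, 20.8]))
```

The tall blank stands at yaw 0.05, in line with the rack. Gripping the short blank.

Call:
move_arm(motion=[{"tx":0,"ty":0,"tz":3,"wx":0,"wy":0,"wz":0,"gripper":0.8},{"tx":0,"ty":0,"tz":3,"wx":0,"wy":0,"wz":0,"gripper":0.8},{"tx":0,"ty":0,"tz":2,"wx":0,"wy":0,"wz":0,"gripper":0.8},{"tx":0,"ty":0,"tz":1.1,"wx":0,"wy":0,"wz":0,"gripper":0.8},{"tx":0,"ty":0,"tz":0,"wx":0,"wy":0,"wz":0,"gripper":0.8},{"tx":0,"ty":0,"tz":0,"wx":0,"wy":0,"wz":0,"gripper":0},{"tx":0,"ty":0,"tz":0,"wx":0,"wy":0,"wz":0,"gripper":0},{"tx":0,"ty":0,"tz":0,"wx":0,"wy":0,"wz":0,"gripper":0},{"tx":0,"ty":0,"tz":0,"wx":0,"wy":0,"wz":0,"gripper":0},{"tx":0,"ty":0,"tz":0,"wx":0,"wy":0,"wz":0,"gripper":0}], newtons=30)

```text
t: 29.95
tcp_pos: [454.8, -168.0, 88.2]
tcp_rot: [3.14, 0.001, 1.681]
force: [-1.0, 0.5, 6.5]
grip_width: 49.4
grip_force: 30.0
```

```bash
python3 go.py 629.8 -8 210 1.617
```

```text
turn [0.002 0.001 0.064] shift cm after turn [ 15.18  18.22 -12.18] t 29.95 q [-0.6   0.3   1.97  0.    0.87 -0.71] tilt [ 0.0019 -0.0013 -1.    ]
```

Call:
move_arm(motion=[{"tx":0,"ty":0,"tz":-2,"wx":0,"wy":0,"wz":0,"gripper":0},{"tx":0,"ty":0,"tz":-4,"wx":0,"wy":0,"wz":0,"gripper":0},{"tx":0,"ty":0,"tz":-4,"wx":0,"wy":0,"wz":0,"gripper":0},{"tx":0,"ty":0,"tz":-2.2,"wx":0,"wy":0,"wz":0,"gripper":0},{"tx":0,"ty":0,"tz":0,"wx":0,"wy":0,"wz":0.064,"gripper":0},{"tx":2.53,"ty":3.04,"tz":0,"wx":0,"wy":0,"wz":0,"gripper":0},{"tx":2.53,"ty":3.04,"tz":0,"wx":0,"wy":0,"wz":0,"gripper":0},{"tx":2.53,"ty":3.04,"tz":0,"wx":0,"wy":0,"wz":0,"gripper":0},{"tx":2.53,"ty":3.04,"tz":0,"wx":0,"wy":0,"wz":0,"gripper":0},{"tx":2.53,"ty":3.04,"tz":0,"wx":0,"wy":0,"wz":0,"gripper":0},{"tx":2.53,"ty":3.04,"tz":0,"wx":0,"wy":0,"wz":0,"gripper":0},{"tx":0,"ty":0,"tz":0,"wx":0,"wy":0,"wz":0,"gripper":0}])

```text
t: 31.15
tcp_pos: [631.5, -4.3, 209.1]
tcp_rot: [3.14, -0.001, 1.62]
force: [-0.8, -0.8, -0.5]
grip_width: 50.5
grip_force: 30.0
```

Call:
move_arm(motion=[{"tx":0,"ty":0,"tz":0,"wx":0,"wy":0,"wz":0,"gripper":0},{"tx":0,"ty":0,"tz":0,"wx":0,"wy":0,"wz":0,"gripper":0},{"tx":0,"ty":0,"tz":0,"wx":0,"wy":0,"wz":0,"gripper":0}])

```text
t: 31.45
tcp_pos: [628.5, -8.4, 209.1]
tcp_rot: [-3.141, 0.0, 1.616]
force: [-0.3, -0.7, -0.4]
grip_width: 50.0
grip_force: 30.0
```

```bash
python3 go.py 629.8 -8 110 1.617
```

```text
turn [-0.     0.    -0.001] shift cm after turn [0.03 0.13 9.91] t 31.45 q [-0.2   0.39  1.54 -0.    1.21 -0.25] tilt [-5.e-04 -1.e-04 -1.e+00]
```

Call:
move_arm(motion=[{"tx":0,"ty":0.13,"tz":3,"wx":0,"wy":0,"wz":0,"gripper":0},{"tx":0,"ty":0,"tz":3,"wx":0,"wy":0,"wz":0,"gripper":0},{"tx":0,"ty":0,"tz":2,"wx":0,"wy":0,"wz":0,"gripper":0},{"tx":0,"ty":0,"tz":1.3,"wx":0,"wy":0,"wz":0,"gripper":0},{"tx":0,"ty":0,"tz":0.5,"wx":0,"wy":0,"wz":0,"gripper":0},{"tx":0,"ty":0,"tz":0,"wx":0,"wy":0,"wz":0,"gripper":0},{"tx":0,"ty":0,"tz":0,"wx":0,"wy":0,"wz":0,"gripper":0},{"tx":0,"ty":0,"tz":0,"wx":0,"wy":0,"wz":0,"gripper":0}])

```text
t: 32.25
tcp_pos: [631.3, -7.6, 112.4]
tcp_rot: [3.139, 0.001, 1.617]
force: [0.9, -0.8, -0.8]
grip_width: 49.9
grip_force: 30.0
```

Call:
move_arm(motion=[{"tx":-0.2,"ty":-0.1,"tz":0.4,"wx":0,"wy":0,"wz":0,"gripper":0},{"tx":-0.2,"ty":0,"tz":0.4,"wx":0,"wy":0,"wz":0,"gripper":0},{"tx":-0.1,"ty":0,"tz":0,"wx":0,"wy":0,"wz":0,"gripper":0},{"tx":0,"ty":0,"tz":0,"wx":0,"wy":0,"wz":0,"gripper":0},{"tx":0,"ty":0,"tz":0,"wx":0,"wy":0,"wz":0,"gripper":0},{"tx":0,"ty":0,"tz":0,"wx":0,"wy":0,"wz":0,"gripper":0}])

```text
t: 32.85
tcp_pos: [629.9, -12.6, 103.1]
tcp_rot: [3.141, 0.0, 1.617]
force: [1.8, -0.2, 1.9]
grip_width: 49.5
grip_force: 30.0
```

Call:
move_arm(motion=[{"tx":0,"ty":0,"tz":0,"wx":0,"wy":0,"wz":0,"gripper":0.7},{"tx":0,"ty":0,"tz":0,"wx":0,"wy":0,"wz":0,"gripper":0.75},{"tx":0,"ty":0,"tz":0,"wx":0,"wy":0,"wz":0,"gripper":0.75},{"tx":0,"ty":0,"tz":0,"wx":0,"wy":0,"wz":0,"gripper":0.75},{"tx":0,"ty":0,"tz":-1,"wx":0,"wy":0,"wz":0,"gripper":0.75},{"tx":0,"ty":0,"tz":-3,"wx":0,"wy":0,"wz":0,"gripper":0.75},{"tx":0,"ty":0,"tz":-3.5,"wx":0,"wy":0,"wz":0,"gripper":0.75},{"tx":0,"ty":0,"tz":-3.5,"wx":0,"wy":0,"wz":0,"gripper":0.75},{"tx":3.5,"ty":0,"tz":0,"wx":0,"wy":0,"wz":0,"gripper":0},{"tx":3.5,"ty":0,"tz":0,"wx":0,"wy":0,"wz":0,"gripper":0},{"tx":3.5,"ty":0,"tz":0,"wx":0,"wy":0,"wz":0,"gripper":0},{"tx":0,"ty":0,"tz":0,"wx":0,"wy":0,"wz":0,"gripper":0}])

```text
t: 34.05
tcp_pos: [624.4, 96.4, 214.0]
tcp_rot: [3.141, -0.001, 1.621]
force: [-0.8, -0.6, -1.2]
grip_width: 36.3
grip_force: 0.0
```

```bash
python3 go.py 625.5 92 106 1.617; python3 - <<'E'
from blanks import *
c=camera("side"); print(top_fit(c,(630,-39),95),top_fit(c,(629,-12),65))
t=camera("top"); print(top_fit(t,(630,-39),95),top_fit(t,(629,-12),65))
cv2.imwrite("pics/s9.png",cv2.resize(c["img"][120:250,290:410],None,fx=4,fy=4,interpolation=2)[:,:,::-1])
E
```

```text
turn [ 0.001 -0.001  0.004] shift cm after turn [-0.44  0.09 10.8 ] t 34.05 q [-0.03  0.39  1.53  0.    1.22 -0.09] tilt [ 7.0e-04  1.3e-03 -1.0e+00]
(array([629.4, -37.4], dtype=float32), 'yaw', np.float64(0.067), 'size', array([50.5, 28.7])) (array([643. ,  -6.2], dtype=float32), 'yaw', np.float64(0.067), 'size', array([53.4, 30.4]))
(array([629.3, -38.9], dtype=float32), 'yaw', np.float64(0.047), 'size', array([49.6, 28. ])) (array([628.9, -13.4], dtype=float32), 'yaw', np.float64(0.047), 'size', array([51.2, 19.8]))
```

View pics/s9.png

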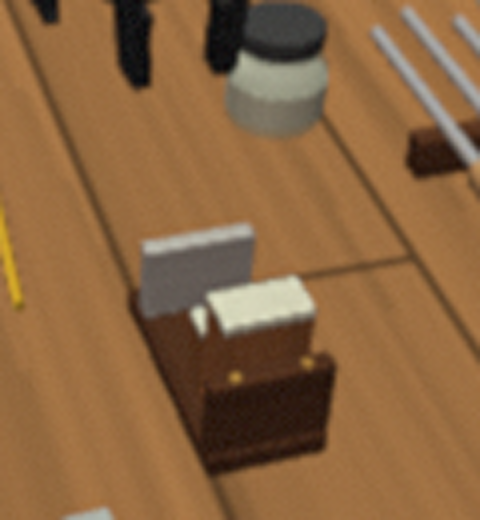

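Both blanks stand in line behind the wall (the tall one's top at (262,303), the short one's corner at (200,322)), and the stop is open at (197,270). Closing the fingers and descending outside the stop.

Call:
move_arm(motion=[{"tx":0,"ty":0.05,"tz":0,"wx":0,"wy":0,"wz":0,"gripper":0},{"tx":0,"ty":0,"tz":0,"wx":0,"wy":0,"wz":0,"gripper":0},{"tx":0,"ty":0,"tz":2,"wx":0,"wy":0,"wz":0,"gripper":0},{"tx":0,"ty":0,"tz":3,"wx":0,"wy":0,"wz":0,"gripper":0},{"tx":0,"ty":0,"tz":3,"wx":0,"wy":0,"wz":0,"gripper":0},{"tx":0,"ty":0,"tz":2,"wx":0,"wy":0,"wz":0,"gripper":0},{"tx":0,"ty":0,"tz":0.6,"wx":0,"wy":0,"wz":0,"gripper":0},{"tx":0,"ty":0,"tz":0,"wx":0,"wy":0,"wz":0,"gripper":0},{"tx":0,"ty":0,"tz":0,"wx":0,"wy":0,"wz":0,"gripper":0}], newtons=10)

```text
t: 35.05
tcp_pos: [626.3, 92.0, 108.2]
tcp_rot: [3.14, 0.0, 1.616]
force: [0.1, 0.1, -0.2]
grip_width: 0.4
grip_force: 0.0
```

```bash
python3 go.py 628 30 106 1.617
```

```text
turn [ 0.002  0.    -0.001] shift cm after turn [-6.2  -0.11  0.22] t 35.05 q [-0.04  0.53  1.57  0.    1.04 -0.09] tilt [ 0.0017 -0.     -1.    ]
```

Call:
move_arm(motion=[{"tx":-1,"ty":0,"tz":0,"wx":0,"wy":0,"wz":0,"gripper":0},{"tx":-0.6,"ty":0,"tz":0,"wx":0,"wy":0,"wz":0,"gripper":0},{"tx":-0.5,"ty":0,"tz":0,"wx":0,"wy":0,"wz":0,"gripper":0},{"tx":-0.5,"ty":0,"tz":0,"wx":0,"wy":0,"wz":0,"gripper":0},{"tx":-0.5,"ty":0,"tz":0,"wx":0,"wy":0,"wz":0,"gripper":0},{"tx":-0.5,"ty":0,"tz":0,"wx":0,"wy":0,"wz":0,"gripper":0},{"tx":-0.5,"ty":0,"tz":0,"wx":0,"wy":0,"wz":0,"gripper":0},{"tx":-0.5,"ty":0,"tz":0,"wx":0,"wy":0,"wz":0,"gripper":0},{"tx":-0.5,"ty":0,"tz":0,"wx":0,"wy":0,"wz":0,"gripper":0},{"tx":-0.5,"ty":0,"tz":0,"wx":0,"wy":0,"wz":0,"gripper":0},{"tx":-0.5,"ty":0,"tz":0,"wx":0,"wy":0,"wz":0,"gripper":0},{"tx":0,"ty":0,"tz":0,"wx":0,"wy":0,"wz":0,"gripper":0}])

```text
t: 36.25
tcp_pos: [628.1, 30.6, 106.8]
tcp_rot: [-3.141, 0.0, 1.616]
force: [-1.5, 0.0, -0.6]
grip_width: 0.5
grip_force: 0.0
```

```bash
python3 - <<'E'
from blanks import *
s=get_state();print(s["tcp_pos"],s["force"])
c=camera("side"); t=camera("top")
for n,k in(("side",c),("top",t)): print(n,[(onz(k,x["position"],40),x["p"]) for x in spot_point(k,"stop_face")],top_fit(k,(630,-39),95))
s=get_state();print(s["tcp_pos"],s["force"])
E
```

```text
[628.1  30.6 106.8] [-1.5  0.  -0.6]
side [(array([631. ,   6.3,  40. ]), 0.5)] (array([625.6, -32.1], dtype=float32), 'yaw', np.float64(-0.268), 'size', array([58. , 37.2]))
top [] (array([627.1, -43. ], dtype=float32), 'yaw', np.float64(-0.079), 'size', array([50.3, 19.9]))
[628.1  31.4 106.8] [0.1 0.1 0.1]
```

Call:
move_arm(motion=[{"tx":-0.4,"ty":0,"tz":0,"wx":0,"wy":0,"wz":0,"gripper":0},{"tx":-0.3,"ty":0,"tz":0,"wx":0,"wy":0,"wz":0,"gripper":0},{"tx":-0.2,"ty":0,"tz":0,"wx":0,"wy":0,"wz":0,"gripper":0},{"tx":-0.1,"ty":0,"tz":0,"wx":0,"wy":0,"wz":0,"gripper":0},{"tx":0,"ty":0,"tz":0,"wx":0,"wy":0,"wz":0,"gripper":0},{"tx":0,"ty":0,"tz":0,"wx":0,"wy":0,"wz":0,"gripper":0}])

```text
t: 37.05
tcp_pos: [628.7, 21.4, 107.0]
tcp_rot: [3.142, 0.0, 1.617]
force: [-0.4, -0.3, -0.7]
grip_width: 0.6
grip_force: 0.3
```

Call:
move_arm(motion=[{"tx":-0.2,"ty":0,"tz":0,"wx":0,"wy":0,"wz":0,"gripper":0},{"tx":-0.1,"ty":0,"tz":0,"wx":0,"wy":0,"wz":0,"gripper":0},{"tx":0,"ty":0,"tz":0,"wx":0,"wy":0,"wz":0,"gripper":0},{"tx":0,"ty":0,"tz":0,"wx":0,"wy":0,"wz":0,"gripper":0}])

```text
t: 37.45
tcp_pos: [628.8, 18.5, 107.0]
tcp_rot: [-3.142, 0.0, 1.617]
force: [-1.3, 1.4, -0.6]
grip_width: 0.7
grip_force: 0.9
```

Call:
move_arm(motion=[{"tx":-0.1,"ty":0,"tz":0,"wx":0,"wy":0,"wz":0,"gripper":0},{"tx":-0.1,"ty":0,"tz":0,"wx":0,"wy":0,"wz":0,"gripper":0},{"tx":0,"ty":0,"tz":0,"wx":0,"wy":0,"wz":0,"gripper":0}])

```text
t: 37.75
tcp_pos: [628.8, 18.2, 107.0]
tcp_rot: [-3.142, -0.003, 1.617]
force: [-0.2, 9.4, 0.4]
grip_width: 0.6
grip_force: 4.5
```

Call:
move_arm(motion=[{"tx":-0.1,"ty":0,"tz":0,"wx":0,"wy":0,"wz":0,"gripper":0},{"tx":0,"ty":0,"tz":0,"wx":0,"wy":0,"wz":0,"gripper":0},{"tx":0,"ty":0,"tz":0,"wx":0,"wy":0,"wz":0,"gripper":0}])

```text
t: 38.05
tcp_pos: [628.8, 18.1, 107.0]
tcp_rot: [3.142, -0.004, 1.617]
force: [-0.9, 12.0, 0.3]
grip_width: 0.6
grip_force: 6.1
```

The stop is firmly blocked at 12 N. Backing off, then checking.

Call:
move_arm(motion=[{"tx":0.3,"ty":0,"tz":0,"wx":0,"wy":0,"wz":0,"gripper":0},{"tx":1,"ty":0,"tz":0,"wx":0,"wy":0,"wz":0,"gripper":0},{"tx":2,"ty":0,"tz":0,"wx":0,"wy":0,"wz":0,"gripper":0},{"tx":3,"ty":0,"tz":0,"wx":0,"wy":0,"wz":0,"gripper":0},{"tx":3,"ty":0,"tz":-2,"wx":0,"wy":0,"wz":0,"gripper":0},{"tx":3,"ty":-2,"tz":-3,"wx":0,"wy":0,"wz":0,"gripper":0},{"tx":3,"ty":-2,"tz":-3,"wx":0,"wy":0,"wz":0,"gripper":0},{"tx":3,"ty":-2,"tz":-2,"wx":0,"wy":0,"wz":0,"gripper":0},{"tx":3,"ty":-2,"tz":-2,"wx":0,"wy":0,"wz":0,"gripper":0},{"tx":0,"ty":0,"tz":0,"wx":0,"wy":0,"wz":0,"gripper":0},{"tx":0,"ty":0,"tz":0,"wx":0,"wy":0,"wz":0,"gripper":0}])

```text
t: 39.15
tcp_pos: [539.3, 225.3, 227.8]
tcp_rot: [3.139, 0.0, 1.619]
force: [0.5, -0.1, 0.3]
grip_width: 0.4
grip_force: 0.0
```

```bash
python3 - <<'E'
from blanks import *
c=camera("side"); t=camera("top")
for n,k in(("side",c),("top",t)): print(n,[(onz(k,x["position"],40)[:2],x["p"]) for x in spot_point(k,"stop_face")],top_fit(k,(630,-39),95),top_fit(k,(628.6,-15),65))
a=cv2.resize(c["img"][120:400,230:400],None,fx=1.9,fy=1.9,interpolation=2)
b=cv2.resize(t["img"][125:180,295:385],None,fx=5,fy=5,interpolation=2); b2=cv2.resize(t["img"][120:260,150:540],(450,162))
b=np.vstack([b,b2]); b=np.vstack([b,np.zeros((a.shape[0]-b.shape[0],b.shape[1],3),np.uint8)])
cv2.imwrite("pics/s10.png",np.hstack([a,b])[:,:,::-1])
E
```

```text
side [(array([627. ,   2.9]), 0.45), (array([617.2, -63. ]), 0.42)] (array([624.4, -36.8], dtype=float32), 'yaw', np.float64(-0.063), 'size', array([63.6, 28. ])) (array([637.7,  -5.5], dtype=float32), 'yaw', np.float64(-0.063), 'size', array([67.3, 29.7]))
top [(array([638.5,  -3.1]), 0.72)] (array([624.2, -21.9], dtype=float32), 'yaw', np.float64(-0.987), 'size', array([67.2, 50.3])) (array([631.9, -22.8], dtype=float32), 'yaw', np.float64(-0.968), 'size', array([70.2, 51.8]))
```

View pics/s10.png

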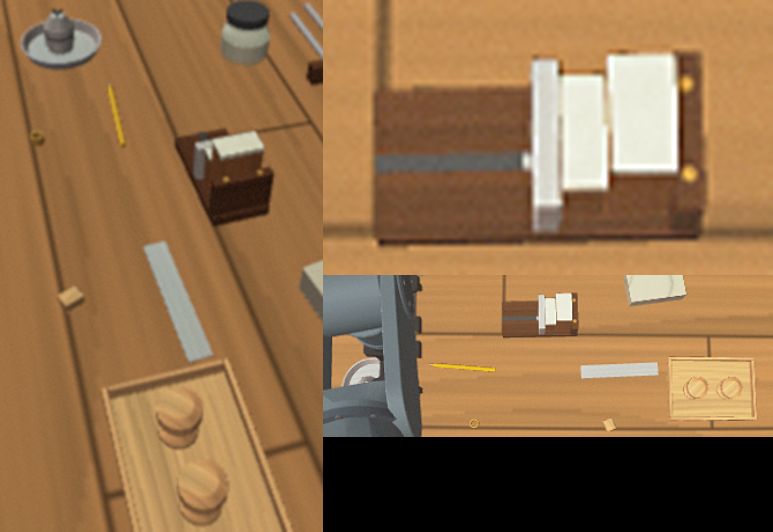

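The final picture shows both blanks square and centred between the stop (545,135) and the wall (690,130). The chuck stands in the dish at (60,30), and both knobs stand in the tray at (180,415) and (202,488). Handing in.

```bash
python3 -c "from station import *; print(finish_job())"
```

```text
the job is handed in; nothing more can be done
None
```

The job is handed in at about 39 s: both knobs stand in the tray, the chuck stands in the dish, and both blanks stand square and centred in the rack, with the stop pushed up until it was blocked at 12 N.

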